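# Tap a stuck heat-block carrier free

## Robot

A 6-joint arm with a two-finger parallel gripper is mounted at the origin on the work surface. World frame = base frame: x ahead of the robot, y to its left, z up, the work surface at z = 0. Lengths are in m, angles in rad, forces in N, time in s.
With the tool pointing down it reaches from about 0.35 to 0.85 m from the base axis. Payload 8.1 kg.
Tool frame: the origin (TCP) lies at the very end of the fingers, on their centre line; the grasp point (between the pads) lies 19 mm behind it; z points along the fingers, y is the direction in which the jaws open and shut (so a half turn about z gives the same grasp; the last joint's range is limited). The gripper opens to 93 mm and grips with 3 to 60 N. Pads are 15 mm wide; open, the fingers measure 128 mm over their backs; the gripper's body (75 mm by 188 mm) begins 65 mm behind the grasp point.
Start: joints at [1.026, 0.13, 1.488, -0, 1.523, -0.085], TCP at [0.266, 0.538, 0.219] pointing down, gripper open.
Joint ranges: [-2.96, 2.96], [-0.89, 2.26], [0.02, 2.5], [-1.34, 4.48], [0, 2.73], [-2.66, 2.66]. Speed limits (rad/s): [2.39, 2.39, 2.79, 3.14, 3.14, 3.14].

## Interface

Orientations are given as a rotation vector (axis times angle).
In Python, from plant import robot gives the robot as it stands.
- The arm moves only by the shell command python3 -m pendant 'ROWS' [OPENING] [FORCE]. ROWS is JSON, a list of rows, each an object with "delta_pos": the shift along the tool's x, y, z in m, a list of three; "spin": the turn about the tool's z in rad. In form: [{"delta_pos": [dx, dy, dz], "spin": spin}, ...]. A call has 1 to 10 rows; each row is the pose to reach, as a shift and turn from the pose measured when the call began, along the tool's axes at that moment; what a row does not reach only later rows make up. A row lasts 1/10 s, in which the tool goes at most 50 mm and 8.59 degrees, less where a joint would pass 70% of its speed; a pose out of reach is approached as far as the arm can. A call with a gripper value outside its range is refused whole. OPENING is the closure, from -1 (fully open) to 1 (shut), set as the call begins (- or left out, the last holds). The fingers move at their own pace and stop on an object; FORCE is the grip in N (left out, the last holds). Time passes only in rows, so rows that repeat a pose let the fingers close. It gives the time, the measured TCP pose, the force and the opening at its end, in the units of the state.
- robot.read_state(): the state, without advancing time (a new reading comes with each control period).
- robot.read_camera(name): name is "scene" or "top" or "wrist"; returns a dict with "color" (480x640x3 uint8, blue, green, red), "camera_matrix" (3x3 intrinsics, pixels), "R" (3x3) and "t" (3): a world point X has camera coordinates R X + t. Camera axes: x right, y down, z forward; pixel columns grow to the right and rows downward; lengths in m; the calibration is good to about 2 mm. A picture is of the moment at which its call begins. There is no depth.
- robot.close_job(): hands the job in, once; it reports no verdict.
Trained networks look in the newest picture that a camera, given by its name, has taken for a name from the list of things; names that differ only in an ending like _2 or _b are one class to them, and where a whole thing is asked for, a point or a joint stands for the part that bears it (a point fixed in the world has none). Each returns a list of dicts, best first, with "score" (0 to 1); they miss things now and then, are a little off and sometimes report something else, mostly with a low value. They report only what shows in the picture. A call takes as long as a camera call. They do not tell look-alikes from the thing itself.
- robot.outline_of(camera, label): "mask" (480x640 bool, what is visible of it).
- robot.mark_of(camera, label): "location" ([x, y, z] in m, in the coordinates of the camera as it stood for that picture, good to about 4 mm: a listed point, or the origin of a listed thing).
The state is a dict: "t": time; "q": joint angles; "dq": joint speeds; "joint_torque": joint torques, N m; "tool_pos": TCP position; "orientation": TCP orientation; "force": force on the tool from outside, world axes, zero at the start; "wrist_torque": the same for the moment, N m; "opening": finger opening in m.
Only numpy, scipy, OpenCV 4.12 (cv2) and the standard library are available. Lean on these libraries where they do the work, as an engineer would, in place of code of your own. Each camera call takes 0.05 s, during which the arm holds its last target.

## Task

The heat-block carrier is stuck between the sprung jaws of its dock. Pick up the mallet and loosen it with light taps on the two orange pads at its back, first one side and then the other, so that it walks forward without ever going more than about 7 degrees askew, until its front edge stands over the yellow band and it is square in the dock again; keep the gripper off the carrier and the mallet off the amber port block. Then lay the mallet down flat on the rubber mat, without dropping it, and leave the other things where they are.

Things in the scene. Friction and masses are not known exactly. Their poses are not given: they have to be found in the camera images.
- dock: Fixed steel dock, base 270 (x) x 170 (y) mm, from y = -70 to +100. Origin at table height midway between its side jaws; own +y is forward, the way out. Level rails along y carry the carrier, tops 45 mm above the table; side lips (inner faces x = +-98) 8 mm higher. At y = 0 a sprung jaw on each side; jaw housings x = +-111 to +-135, 91 mm high. Bare table behind y = -70.
- dock_mark (a point): Centre of the yellow band that crosses the dock, at rail-top height, 45 mm ahead of the dock's origin; the band is 18 mm wide along the dock's y (9 mm each way). Same axes as the dock.
- carrier: Loose aluminium block 180 (x) x 90 (y) x 44 mm, 74 high with its three blue caps, under 1 kg. Origin at the centre of its underside; +y forward. Starts 24 to 36 mm short of the band, up to 2 degrees askew. Friction holds each end with 4 to 10 N: a push on one end slides that end, leaves the other nearly in place and turns the block; it stays where left. Done when its origin is at the dock's y = 0.
- carrier_front (a point): Middle of the carrier's lower front edge, 45 mm ahead of its origin.
- pad_near (a point): Centre of the strike face of the orange pad at the back of the carrier's -x end: x -64, y -49, 22 mm above the underside. The pad is 46 mm wide (x), 36 high, and stands 4 mm out of the back face; strike it towards +y.
- pad_far (a point): The same at the +x end: x +64, y -49, 22 mm above the underside.
- ports: Amber port block fixed to the middle of the carrier's back, between the pads: 56 mm wide (x = -28 to +28), 30 high, standing out to y = -59, its short brass nipples to y = -65. Fragile: the mallet must not touch it. Origin and axes as the carrier's.
- mallet: Mallet 178 mm long, 0.28 kg, lying flat. Origin on its underside below the head's centre; z up, handle towards -x. Head: green block 44 (x) x 60 (y) x 52 mm (z) with a white round face, 44 mm across, on its +y and -y ends, 104 mm face to face. Wooden handle 24 wide (y) x 22 high, x = -22 to -142, axis 26 mm above the underside; flat butt 32 x 52 to x = -156.
- mallet_grip (a point): On the handle's axis, 60 mm from the head's axis (x -60, z 26): where to grip it, fingers closing along the mallet's y.
- mallet_head (a point): Centre of the mallet's head (x 0, z 26); the striking faces lie 52 mm to each side of it along the mallet's y.
- mat: Fixed black rubber mat 240 (x) x 200 (y) x 12 mm thick; origin at the centre of its underside, at table height. The mallet starts on it.
- spanner: Bystander, to be left alone: steel open-ended spanner 150 mm long, lying on the mat. Origin at its underside.
- bottle_a: Bystander, to be left alone: clear blue-capped bottle, radius 35, height 150 mm. Origin at its underside.
- bottle_b: Bystander, to be left alone: amber blue-capped bottle, radius 33, height 130 mm. Origin at its underside.
- beaker: Bystander, to be left alone: open glass beaker, radius 36, height 90 mm. Origin at its underside.
- jar: Bystander, to be left alone: clear blue-capped jar, radius 36, height 80 mm. Origin at its underside.
- rack: Bystander, to be left alone: white tube rack 80 x 160 mm, 65 high. Origin at its underside.
- cap: Bystander, to be left alone: loose blue cap, radius 32, height 22 mm. Origin at its underside.
There are look-alikes about, which are no part of the job. There is more than one size of the mallet; the job needs the smaller.

How it is judged:
On the way, in this order (a step that is already met when the one before it is completed fails the run):
1. the mallet is picked up clear of the mat (underside over 20 mm above it) (height (world z) of mallet above 0.032 m), for 0.1 s.
2. the carrier has been tapped forward: its front edge is over the yellow band, it is within 3.4 degrees of square, and the mallet is off it (y of carrier_front in the frame of dock_mark between -0.009 and 0.009 m and angle between the y axis of carrier and the y axis of dock, either way round below 0.06 rad and contact force between mallet and carrier below 0.2 N), for 0.1 s.
At the end, for the whole second after the job is handed in: The carrier rests on the rails with the middle of its front edge over the yellow band (within 9 mm of its centre line) and square to the dock within 3.4 degrees; the mallet lies flat and still on the mat, with its head centre and grip point over the mat; everything released (y of carrier_front in the frame of dock_mark between -0.009 and 0.009 m and angle between the y axis of carrier and the y axis of dock, either way round below 0.06 rad and angle between carrier's own z axis and vertical below 0.05 rad and z of carrier in the frame of dock between 0.042 and 0.049 m and x of mallet_head in the frame of mat between -0.12 and 0.12 m and y of mallet_head in the frame of mat between -0.1 and 0.1 m and x of mallet_grip in the frame of mat between -0.12 and 0.12 m and y of mallet_grip in the frame of mat between -0.1 and 0.1 m and z of mallet_head in the frame of mat between 0.03 and 0.045 m and angle between mallet's own z axis and vertical below 0.1 rad and linear speed of mallet below 0.02 m/s and linear speed of carrier below 0.01 m/s); the robot touches nothing.
It fails at once if the carrier goes more than 7.4 degrees askew in the dock (angle between the y axis of carrier and the y axis of dock, either way round above 0.13 rad).
It fails at once if the fingers or the arm touch the carrier (contact force between any of the arm, the fingers and carrier above 0.5 N).
It fails at once if the mallet touches the amber port block, or strikes the carrier hard (over 45 N) (contact force between mallet and ports above 0.5 N or contact force between mallet and carrier above 45 N).
It fails at once if the mallet is dropped or thrown (over 0.6 m/s out of the fingers) (linear speed of mallet above 0.6 m/s and contact force between the fingers and mallet below 0.1 N).
It fails at once if another thing is moved more than 30 mm (distance of any of spanner, bottle_a, bottle_b, beaker, jar, rack, cap from where it was at the start of the episode above 0.03 m).
It also fails if it takes over 67 s, if anything falls off the work surface, if the arm or the gripper's body presses on something with over 40 N, if the wrist force passes 120 N, or if a joint passes its speed limit or range.

## Working session

There is one attempt and no reset: what is moved stays moved. The work goes in short steps, Python scripts to look and compute and a shell command to move; the robot and the scene stay as the last step left them, time stands still between calls to the robot, and variables do not carry over. Pictures are saved under pics/ and viewed, and the job is handed in when it is done.

```bash
mkdir -p pics; ls; cat > h.py <<'E'
import numpy as np, cv2
from plant import robot
from scipy.spatial.transform import Rotation as Ro
def shot(n,f=None):
    c=robot.read_camera(n)
    if f: cv2.imwrite('pics/'+f,c['color'])
    return c
def w(c,p): return c['R'].T@(np.array(p)-c['t'])
def pix(c,X):
    p=c['R']@np.array(X)+c['t']; p=c['camera_matrix']@p; return (p[:2]/p[2]).round(1)
def ray(c,u,v,z):
    d=c['R'].T@np.linalg.inv(c['camera_matrix'])@np.array([u,v,1.]); o=-c['R'].T@c['t']
    return o+d*(z-o[2])/d[2]
def marks(c,n,labels):
    for l in labels:
        for m in robot.mark_of(n,l)[:3]:
            X=w(c,m['location']); print(n,l,round(m['score'],2),X.round(4),pix(c,X))
E
python3 - <<'E'
from h import *
for n in ['scene','top']:
    c=shot(n,n+'0.png'); marks(c,n,['dock','dock_mark','carrier','carrier_front','pad_near','pad_far','mallet','mallet_grip','mallet_head','mat','spanner'])
s=robot.read_state();print(s)
E
```

```text
pics
scene dock 0.85 [ 0.6175  0.1316 -0.0008] [339.4 311.9]
scene dock_mark 0.98 [0.6247 0.1747 0.0482] [359.5 301.6]
scene dock_mark 0.23 [ 0.7415 -0.2682  0.0023] [137.9 297.3]
scene dock_mark 0.18 [ 0.5104 -0.2951  0.0029] [194.1 235.7]
scene carrier 0.71 [0.6169 0.0999 0.0419] [324.7 291.5]
scene carrier_front 0.6 [0.619  0.1453 0.0489] [346.  295.5]
scene pad_far 0.94 [0.6655 0.0389 0.0674] [285.2 288.8]
scene pad_far 0.69 [ 0.6379  0.4648 -0.0036] [514.  372.9]
scene mallet 0.83 [ 0.5503 -0.2422  0.0144] [201.8 245.5]
scene mallet 0.58 [ 0.1722 -0.221  -0.0008] [283.7 182.3]
scene mallet_grip 0.89 [ 0.4916 -0.2406  0.0393] [215.1 224.1]
scene mallet_grip 0.57 [ 0.1773 -0.298   0.0367] [259.  167.1]
scene mallet_head 0.93 [ 0.55   -0.2436  0.0389] [199.7 236.8]
scene mallet_head 0.83 [ 0.1725 -0.224   0.0378] [282.  170.4]
scene mallet_head 0.47 [0.6233 0.176  0.0459] [360.3 302.3]
scene mat 0.91 [ 0.5133 -0.2978  0.0032] [192.4 236. ]
scene mat 0.69 [ 0.6369  0.4655 -0.0046] [514.4 372.9]
scene spanner 0.8 [ 0.5181 -0.3598  0.0105] [170.2 229.2]
scene spanner 0.31 [ 5.135e-01 
[... 981 characters left out ...]
  0.0387] [417.9 216.1]
{'t': 1.2, 'q': array([ 1.02556260e+00,  1.30430879e-01,  1.48822534e+00, -7.54500022e-06,
        1.52299660e+00, -8.53788012e-02]), 'dq': array([ 3.86847393e-04, -1.03593557e-05,  5.39752043e-04,  1.02032191e-03,
       -5.15877952e-04,  5.55053690e-04]), 'joint_torque': array([ 1.97172092e-03, -5.59770834e+01, -4.92049062e+01,  7.67513062e-02,
        2.29868194e-02,  5.02582884e-05]), 'tool_pos': array([0.26625708, 0.53767631, 0.21860283]), 'orientation': array([-7.15987463e-01, -3.05890407e+00,  9.35205845e-05]), 'force': array([-0.36486657,  0.34132838, -0.20068872]), 'wrist_torque': array([ 0.0133269 ,  0.07066564, -0.01455841]), 'opening': 0.09273175042026607}
```

View pics/top0.png

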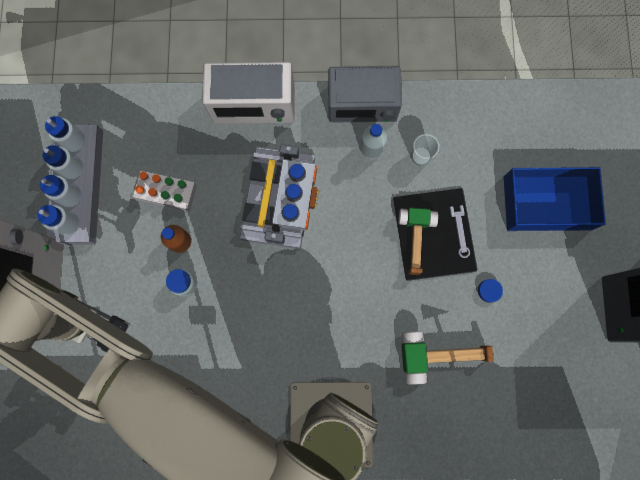

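View pics/scene0.png

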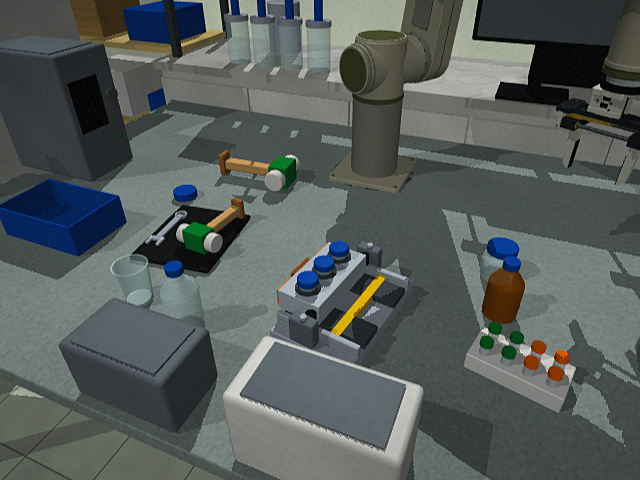

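Top view: the small mallet lies on the mat with its head at (418,217) and its handle towards the robot. The big mallet is off the mat at (415,357). The carrier's blue caps are around (293,190) and the yellow band around (267,193). I'll refine the dock and carrier axes and work out the approach.

```bash
cat >> h.py <<'E'
def delta(target,yaw=None):
    """tool-frame shift to world target; spin to bring tool y axis (mod pi) to world heading yaw(deg)"""
    s=robot.read_state(); R=Ro.from_rotvec(s['orientation']).as_matrix()
    d=R.T@(np.array(target)-s['tool_pos'])
    ty=R[:,1]; cur=np.degrees(np.arctan2(ty[1],ty[0])); out=None
    if yaw is not None:
        e=(yaw-cur+90)%180-90; out=-np.radians(e) if R[2,2]<0 else np.radians(e)
    print('t',round(s['t'],2),'pos',s['tool_pos'].round(4),'ty heading',round(cur,2),'tool x',R[:,0].round(3),'q6',s['q'][5].round(2),'F',s['force'].round(1),'op',round(s['opening'],4))
    print('delta',d.round(4),'spin',out)
E
python3 - <<'E'
from h import *
delta([0.50,-0.2412,0.15],86.1)
c=shot('top'); im=c['color'][140:260,230:340]
cv2.imwrite('pics/topz.png',cv2.resize(im,None,fx=5,fy=5,interpolation=cv2.INTER_CUBIC))
im=c['color'][170:290,380:490]
cv2.imwrite('pics/topm.png',cv2.resize(im,None,fx=5,fy=5,interpolation=cv2.INTER_CUBIC))
E
```

```text
t 1.2 pos [0.2663 0.5377 0.2186] ty heading 63.65 tool x [-0.896  0.444 -0.   ] q6 -0.09 F [-0.4  0.3 -0.2] op 0.0927
delta [-0.5551 -0.5942  0.0686] spin -0.3917867273346938
```

View pics/topz.png

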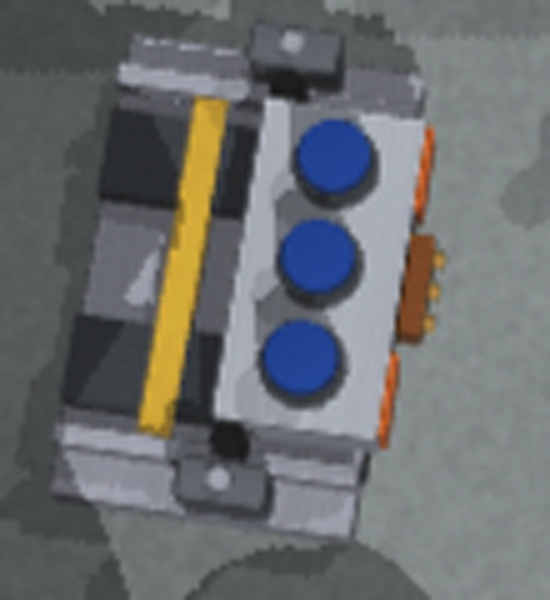

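View pics/topm.png

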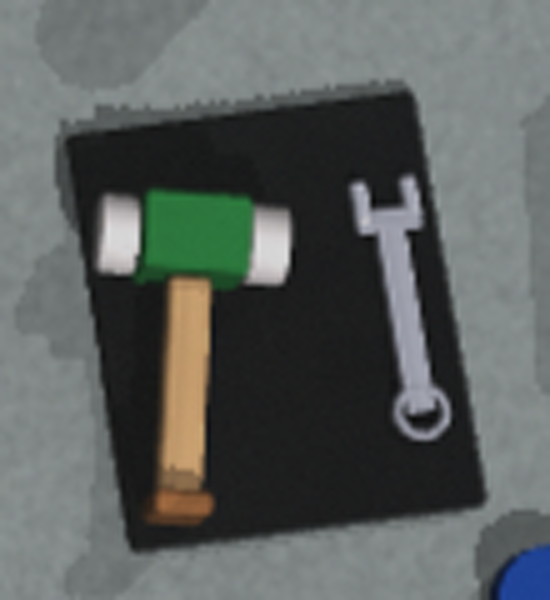

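Zoomed, the mallet handle runs from (188,285) to (180,500) and the head lies across its top. The carrier's front edge stands clear of the band. Next I'll fit the band, caps and edges.

```bash
cat >> h.py <<'E'
def fitline(P):
    m=P.mean(0); u=np.linalg.svd(P-m,full_matrices=False)[2][0]
    if u[0]<0:u=-u
    return m,u
def est(c,dbg=None):
    hsv=cv2.cvtColor(c['color'],cv2.COLOR_BGR2HSV)
    roi=np.zeros(hsv.shape[:2],bool)
    # polygon of dock region in image
    pts=[pix(c,[x,y,0.06]) for x,y in [(.48,0.02),(.75,0.0),(.77,.26),(.5,.28)]]
    m=np.zeros(hsv.shape[:2],np.uint8); cv2.fillPoly(m,[np.int32(pts)],1); roi=m>0
    H,S,V=hsv[...,0],hsv[...,1],hsv[...,2]
    out={}
    y=roi&(H>18)&(H<32)&(S>120)&(V>70)
    n,l,st,_=cv2.connectedComponentsWithStats(y.astype(np.uint8)); k=1+st[1:,4].argmax() 
    vv,uu=np.nonzero(l==k); P=np.array([ray(c,u,v,.045)[:2] for u,v in zip(uu,vv)])
    mm,u=fitline(P); out['band']=(mm,np.degrees(np.arctan2(u[1],u[0])),len(P))
    b=roi&(H>100)&(H<130)&(S>150)
    n,l,st,ce=cv2.connectedComponentsWithStats(b.astype(np.uint8))
    C=np.array([ray(c,*ce[i],.117)[:2] for i in range(1,n) if st[i,4]>40])
    if len(C)>=2:
        C=C[C[:,0].argsort()];mm,u=fitline(C); out['caps']=(C.round(4).tolist(),np.degrees(np.arctan2(u[1],u[0])))
    return out
E
python3 - <<'E'
from h import *
for n in ['top','scene']:
    c=shot(n); print(n,est(c))
E
```

```text
top {'band': (array([0.62430998, 0.17405806]), np.float64(-9.00394270972769), 466), 'caps': ([[0.5548, 0.1037], [0.6099, 0.0946], [0.6647, 0.0861]], np.float64(-9.094786602595065))}
scene {'band': (array([0.62861133, 0.17545151]), np.float64(-8.910953374067354), 776), 'caps': ([[0.5738, 0.1097], [0.6235, 0.101], [0.6778, 0.0925]], np.float64(-9.397710045326495))}
```

```bash
python3 -m pendant '[{"delta_pos":[-0.555,-0.594,0],"spin":-0.392},{"delta_pos":[-0.555,-0.594,0],"spin":-0.392},{"delta_pos":[-0.555,-0.594,0],"spin":-0.392},{"delta_pos":[-0.555,-0.594,0],"spin":-0.392},{"delta_pos":[-0.555,-0.594,0],"spin":-0.392},{"delta_pos":[-0.555,-0.594,0],"spin":-0.392},{"delta_pos":[-0.555,-0.594,0],"spin":-0.392},{"delta_pos":[-0.555,-0.594,0],"spin":-0.392},{"delta_pos":[-0.555,-0.594,0],"spin":-0.392},{"delta_pos":[-0.555,-0.594,0],"spin":-0.392}]'; python3 -c "
from h import *
delta([0.50,-0.2412,0.15],86.1)"
```

```text
t: 2.35
tool_pos: [0.41, 0.0577, 0.2191]
orientation: [0.106, 3.138, 0.0]
force: [1.7, -0.2, 0.1]
opening: 0.0929
t 2.35 pos [0.41   0.0577 0.2191] ty heading 86.12 tool x [-0.998  0.068 -0.001] q6 -1.49 F [ 1.7 -0.2  0.1] op 0.0929
delta [-0.1099 -0.2922  0.0692] spin 0.0004141775213040493
```

```bash
python3 -m pendant '[{"delta_pos":[-0.11,-0.292,0.02],"spin":0},{"delta_pos":[-0.11,-0.292,0.02],"spin":0},{"delta_pos":[-0.11,-0.292,0.02],"spin":0},{"delta_pos":[-0.11,-0.292,0.02],"spin":0},{"delta_pos":[-0.11,-0.292,0.02],"spin":0},{"delta_pos":[-0.11,-0.292,0.02],"spin":0},{"delta_pos":[-0.11,-0.292,0.02],"spin":0},{"delta_pos":[-0.11,-0.292,0.02],"spin":0},{"delta_pos":[-0.11,-0.292,0.02],"spin":0}]'; python3 -c "
from h import *
delta([0.50,-0.2412,0.15],86.1)
c=shot('wrist','w1.png'); marks(c,'wrist',['mallet','mallet_head','mallet_grip','mat'])
print(pix(c,[.5,-.241,.038]))
c=shot('top','top1.png'); print(est(c)); marks(c,'top',['mallet_grip','mallet_head'])
"
```

```text
t: 3.25
tool_pos: [0.4999, -0.2403, 0.199]
orientation: [0.107, 3.139, 0.002]
force: [-0.4, -0.2, 0.3]
opening: 0.0929
t 3.25 pos [ 0.4999 -0.2403  0.199 ] ty heading 86.11 tool x [-0.998  0.068 -0.001] q6 -2.04 F [-0.4 -0.2  0.3] op 0.0929
delta [-0.0002 -0.001   0.049 ] spin 0.0001191711212494405
wrist mallet 0.59 [ 0.55   -0.2467  0.0132] [312.  266.8]
wrist mallet 0.19 [ 0.5501 -0.2473  0.0369] [311.2 275.1]
wrist mallet_head 0.76 [ 0.5474 -0.2457  0.0353] [312.6 272. ]
wrist mallet_grip 0.95 [ 0.4902 -0.2424  0.0399] [311.9 218.3]
wrist mat 0.57 [ 0.5109 -0.293   0.0028] [267.1 232.4]
[314.  227.6]
{'band': (array([0.6241588 , 0.17408711]), np.float64(-8.972393387457709), 456), 'caps': ([[0.5547, 0.1037], [0.6096, 0.0945], [0.6655, 0.086]], np.float64(-9.030277749515282))}
top mallet_grip 0.81 [ 0.4897 -0.2388  0.0382] [415.9 239.4]
top mallet_grip 0.81 [ 0.1754 -0.3014  0.0361] [443.7 356. ]
top mallet_head 0.8 [ 0.5547 -0.2471  0.0385] [418.1 216.3]
top mallet_head 0.73 [ 0.1745 -0.2246  0.0362] [414.8 356.5]
```

View pics/w1.png

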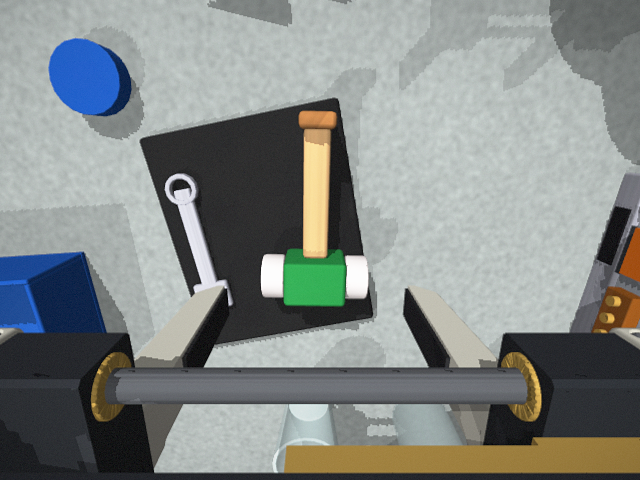

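The wrist view shows the mallet handle running (318,130)–(316,255), the head centred near (315,277) and the spanner to the left, well clear of it.

```bash
python3 -c "
from h import *
c=shot('wrist')
a=ray(c,318,135,.049);b=ray(c,316,253,.049);h1=ray(c,262,276,.038);h2=ray(c,368,277,.038)
print(a,b,np.degrees(np.arctan2(*(b-a)[1::-1])),h1,h2,np.degrees(np.arctan2(*(h2-h1)[1::-1])))
d=(b-a)/(b-a)[0]; print(a+d*(.5-a[0]))
y=(a+d*(.5-a[0]))[1]
delta([.5,y,.021],86.1)
"
```

```text
[ 0.41488866 -0.23201271  0.049     ] [ 0.52320917 -0.24085279  0.049     ] -4.665592516545243 [ 0.54803429 -0.29773735  0.038     ] [ 0.55622041 -0.18974626  0.038     ] 85.66506303886358
[ 0.5        -0.23895868  0.049     ]
t 3.7 pos [ 0.5002 -0.2406  0.1995] ty heading 86.17 tool x [-0.998  0.067 -0.002] q6 -2.05 F [-0.9  0.6  0.2] op 0.0929
delta [0.0006 0.0016 0.1785] spin 0.0011548396041674805
```

```bash
python3 -m pendant '[{"delta_pos":[0,0.001,0.05],"spin":0.01},{"delta_pos":[0,0.001,0.1],"spin":0.01},{"delta_pos":[0,0.001,0.14],"spin":0.01},{"delta_pos":[0,0.001,0.165],"spin":0.01},{"delta_pos":[0,0.001,0.178],"spin":0.01},{"delta_pos":[0,0.001,0.178],"spin":0.01}]'; python3 -m pendant '[{"delta_pos":[0,0,0],"spin":0},{"delta_pos":[0,0,0],"spin":0},{"delta_pos":[0,0,0],"spin":0},{"delta_pos":[0,0,0],"spin":0},{"delta_pos":[0,0,0],"spin":0},{"delta_pos":[0,0,0],"spin":0},{"delta_pos":[0,0,0],"spin":0},{"delta_pos":[0,0,0],"spin":0}]' 1 60
```

```text
t: 4.3
tool_pos: [0.4993, -0.2387, 0.0197]
orientation: [-0.121, -3.138, -0.003]
force: [-0.6, -0.5, 1.2]
opening: 0.0933
t: 5.1
tool_pos: [0.4993, -0.2387, 0.0197]
orientation: [-0.121, -3.138, -0.003]
force: [-0.8, -0.0, -0.1]
opening: 0.0338
```

```bash
python3 -m pendant '[{"delta_pos":[0,0,0],"spin":0},{"delta_pos":[0,0,0],"spin":0},{"delta_pos":[0,0,0],"spin":0},{"delta_pos":[0,0,0],"spin":0}]'; python3 -c "
from h import *
delta([.5,-.2387,.1])"
```

```text
t: 5.5
tool_pos: [0.4992, -0.2387, 0.0196]
orientation: [-0.121, -3.138, -0.003]
force: [-0.4, 0.0, -0.0]
opening: 0.0235
t 5.5 pos [ 0.4992 -0.2387  0.0196] ty heading 85.6 tool x [-0.997  0.077  0.001] q6 -2.03 F [-0.4  0.  -0. ] op 0.0235
delta [-0.0007  0.0002 -0.0804] spin None
```

```bash
python3 -m pendant '[{"delta_pos":[0,0,-0.02],"spin":0},{"delta_pos":[0,0,-0.05],"spin":0},{"delta_pos":[0,0,-0.09],"spin":0},{"delta_pos":[0,0,-0.13],"spin":0},{"delta_pos":[0,0,-0.15],"spin":0},{"delta_pos":[0,0,-0.15],"spin":0},{"delta_pos":[0,0,-0.15],"spin":0}]'; python3 -c "
from h import *
delta([.5,-.2387,.17])
c=shot('wrist','w2.png'); marks(c,'wrist',['mallet','mallet_head','mallet_grip'])
c=shot('scene','s2.png'); marks(c,'scene',['mallet','mallet_head','mallet_grip'])
"
```

```text
t: 6.2
tool_pos: [0.499, -0.2387, 0.1685]
orientation: [-0.121, -3.137, -0.003]
force: [0.6, 0.4, -2.8]
opening: 0.0236
t 6.2 pos [ 0.499  -0.2387  0.1685] ty heading 85.6 tool x [-0.997  0.077  0.002] q6 -2.03 F [ 0.6  0.4 -2.8] op 0.0236
delta [-0.0009  0.0001 -0.0015] spin None
wrist mallet 0.74 [ 0.5509 -0.2416  0.161 ] [316.1 376.1]
wrist mallet_head 0.68 [ 0.5473 -0.2447  0.1867] [309.8 403.1]
wrist mallet_grip 0.91 [ 0.4877 -0.2379  0.1883] [314.  299.9]
scene mallet 0.93 [ 0.1736 -0.2206  0.0014] [283.5 181.8]
scene mallet 0.74 [ 0.4964  0.4222 -0.0009] [497.8 312.1]
scene mallet 0.68 [ 0.5486 -0.2416  0.1616] [192.1 190.2]
scene mallet_head 0.9 [ 0.1747 -0.2248  0.0354] [281.4 171.4]
scene mallet_head 0.79 [ 0.5521 -0.2419  0.1848] [189.2 181.4]
scene mallet_grip 0.83 [ 0.4904 -0.2356  0.1861] [208.2 169.4]
scene mallet_grip 0.81 [ 0.1762 -0.3     0.0381] [258.5 166.4]
```

View pics/w2.png

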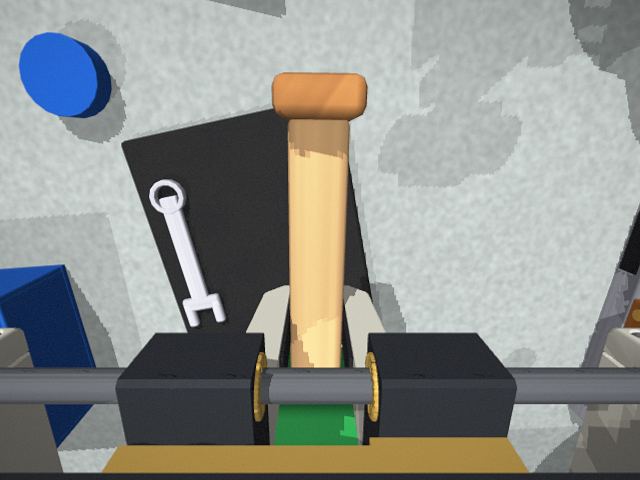

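View pics/s2.png

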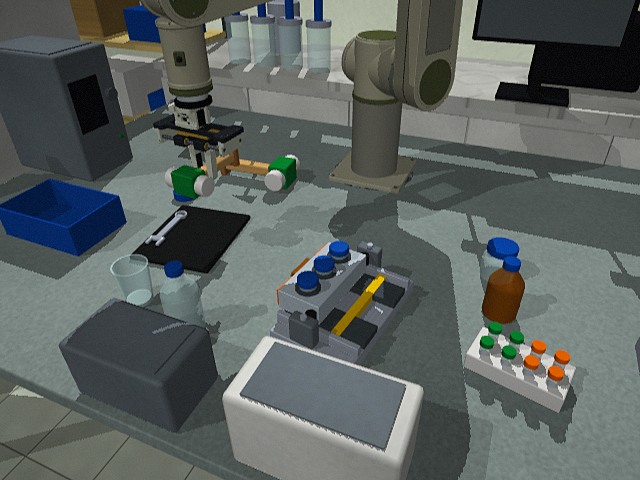

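Mallet is held level with the head on the outer side. Now a measurement of the carrier's top edges from the top image (front edge zoom (265,100)–(215,415), rear (425,122)–(380,440)).

```bash
cat >> h.py <<'E'
MARK=np.array([0.6240,0.1743]); YAW=np.radians(-9.0)
EX=np.array([np.cos(YAW),np.sin(YAW)]); EY=np.array([-np.sin(YAW),np.cos(YAW)])
ORG=MARK-0.045*EY
def dk(p): d=np.array(p)[:2]-ORG; return np.array([d@EX,d@EY])*1000   # mm in dock frame
def wd(x,y): return ORG+(x*EX+y*EY)/1000
E
python3 - <<'E'
from h import *
c=shot('top','top2.png')
f=lambda u,v,z: dk(ray(c,230+u/5-.4,140+v/5-.4,z)).round(1)
print('front',f(265,100,.089),f(215,415,.089)); print('rear',f(425,122,.089),f(380,440,.089))
print('band',f(193,270-3,.045),f(187,267,.045))
print('caps',[dk(p).round(1) for p in est(c)['caps'][0]])
for l in ['carrier','carrier_front','pad_near','pad_far','ports','dock','dock_mark']:
    for m in robot.mark_of('top',l)[:1]: print(l,round(m['score'],2),dk(w(c,m['location'])).round(1))
c=shot('scene')
for l in ['carrier','carrier_front','pad_near','pad_far','ports','dock','dock_mark']:
    for m in robot.mark_of('scene',l)[:1]: print(l,round(m['score'],2),dk(w(c,m['location'])).round(1))
cv2.imwrite('pics/sz.png',cv2.resize(c['color'][220:370,260:420],None,fx=5,fy=5,interpolation=cv2.INTER_CUBIC)[:600])
E
```

```text
front [88.3  9.4] [-89.2   7.5]
rear [ 88.7 -79.1] [-89.6 -82.1]
band [ 0.4 39.2] [-0.1 42.5]
caps [array([-57.4, -35.6]), array([ -1.7, -36. ]), array([ 54.8, -35.7])]
carrier 0.66 [  2. -38.]
carrier_front 0.68 [-165.4  266.6]
pad_near 0.81 [-66.5 -87.2]
pad_far 0.71 [ 62.2 -84. ]
dock 0.7 [0.6 6.1]
dock_mark 0.57 [ 0.9 44.9]
carrier 0.56 [  1.4 -33.4]
carrier_front 0.61 [-4.6 14.1]
pad_near 0.75 [-60.2 -82.5]
pad_far 0.81 [ 63.6 -80.3]
dock 0.68 [1.8 2.9]
dock_mark 0.89 [ 0.6 44.1]
```

View pics/sz.png

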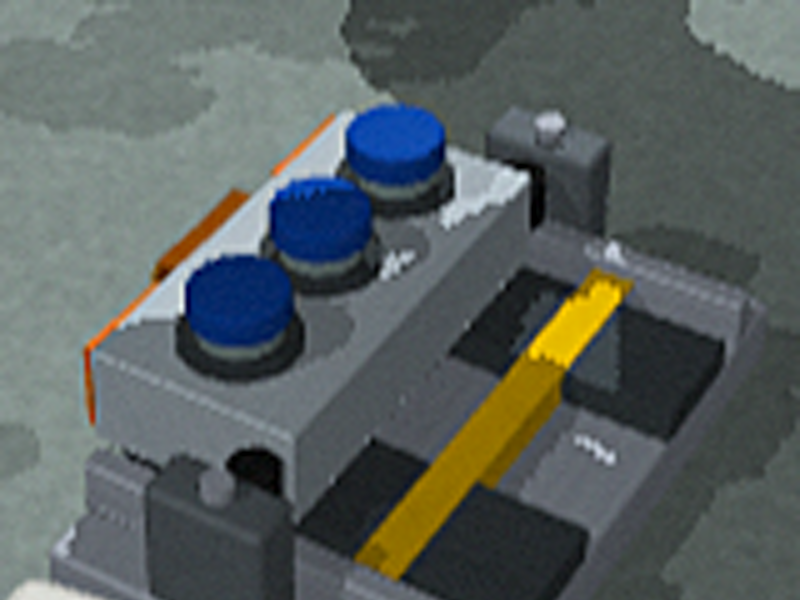

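The scene zoom shows the carrier with its front about 35 mm short of the band and nearly square. Estimated in the dock frame: y ≈ -35.6 mm, skew 0–0.9°. Next, the staging pose.

```bash
cat >> h.py <<'E'
def tcp_for(hx,hy,rel,z=0.0567):
    """head centre at dock (hx,hy) mm, mallet yaw rel deg vs dock"""
    a=YAW+np.radians(rel); m=np.array([np.cos(a),np.sin(a)])
    p=wd(hx,hy)-0.0522*m
    return [p[0],p[1],z], np.degrees(a)+90
def go(hx,hy,rel,z=0.0567):
    t,h=tcp_for(hx,hy,rel,z); print(np.round(t,4)); delta(t,h)
def head():
    s=robot.read_state();R=Ro.from_rotvec(s['orientation']).as_matrix()
    h=s['tool_pos']-0.0522*R[:,0]; return dk(h),s
E
python3 - <<'E'
from h import *
go(-66,-175,0,.1685); go(-66,-150,0)
c=shot('top')
for l in ['bottle_a','beaker']: 
    for m in robot.mark_of('top',l)[:2]: print(l,m['score'],w(c,m['location']).round(3),dk(w(c,m['location'])).round())
E
```

```text
[ 0.4728 -0.0245  0.1685]
t 7.4 pos [ 0.4994 -0.239   0.1696] ty heading 85.6 tool x [-0.997  0.077  0.001] q6 -2.03 F [ 0.3 -0.7 -2.3] op 0.0236
delta [0.043  0.2118 0.0015] spin 0.08029015479888371
[4.768e-01 2.000e-04 5.670e-02]
t 7.4 pos [ 0.4994 -0.239   0.1696] ty heading 85.6 tool x [-0.997  0.077  0.001] q6 -2.03 F [ 0.3 -0.7 -2.3] op 0.0236
delta [0.0408 0.2366 0.1133] spin 0.08029015479888371
bottle_a 0.75 [ 0.767 -0.124  0.005] [ 187. -227.]
bottle_a 0.61 [0.496 0.417 0.004] [-164.  265.]
beaker 0.9 [ 0.738 -0.266  0.002] [ 182. -372.]
```

```bash
python3 -m pendant '[{"delta_pos":[0.01,0.04,0],"spin":0.02},{"delta_pos":[0.02,0.085,0],"spin":0.05},{"delta_pos":[0.03,0.13,0],"spin":0.08},{"delta_pos":[0.04,0.17,0],"spin":0.08},{"delta_pos":[0.043,0.2,0],"spin":0.08},{"delta_pos":[0.043,0.212,0.02],"spin":0.08},{"delta_pos":[0.043,0.212,0.06],"spin":0.08},{"delta_pos":[0.043,0.212,0.095],"spin":0.08},{"delta_pos":[0.043,0.212,0.113],"spin":0.08},{"delta_pos":[0.043,0.212,0.113],"spin":0.08}]'; python3 - <<'E'
from h import *
print(head()[0])
go(-66,-140,0)
c=shot('top','top3.png');e=est(c);print([dk(p).round(1) for p in e['caps'][0]],e['caps'][1])
cv2.imwrite('pics/t3z.png',cv2.resize(c['color'][120:270,230:430],None,fx=4,fy=4,interpolation=cv2.INTER_CUBIC))
c=shot('wrist','w3.png')
E
```

```text
t: 8.55
tool_pos: [0.4698, -0.0235, 0.0538]
orientation: [-0.245, -3.124, -0.003]
force: [-0.1, -0.3, -1.7]
opening: 0.0234
[ -69.18946687 -174.50986897]
[0.4783 0.0101 0.0567]
t 8.55 pos [ 0.4698 -0.0235  0.0538] ty heading 81.03 tool x [-0.988  0.156  0.008] q6 -1.58 F [-0.1 -0.3 -1.7] op 0.0234
delta [-0.0032  0.0345 -0.0029] spin 0.0004816711392037411
[array([-57.4, -35.5]), array([ -1.6, -35.9]), array([ 54.8, -35.7])] -9.098807499648506
```

View pics/t3z.png

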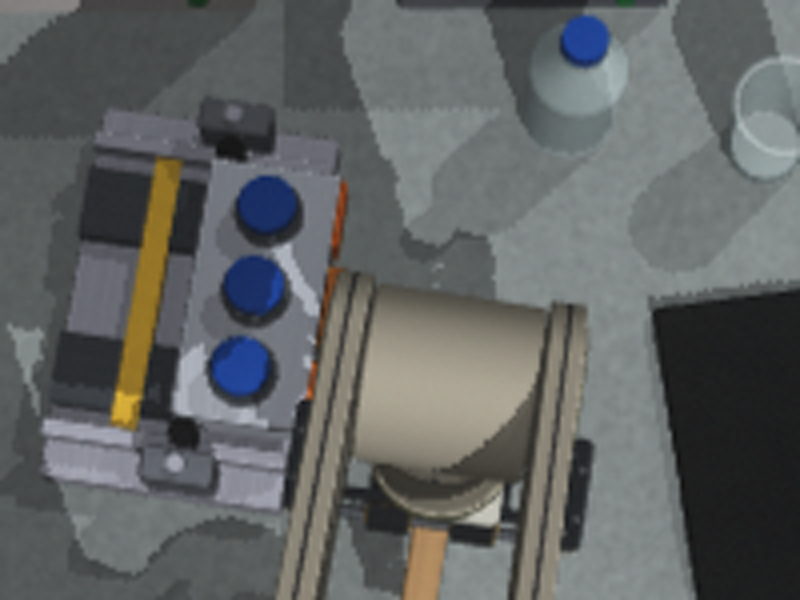

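View pics/w3.png

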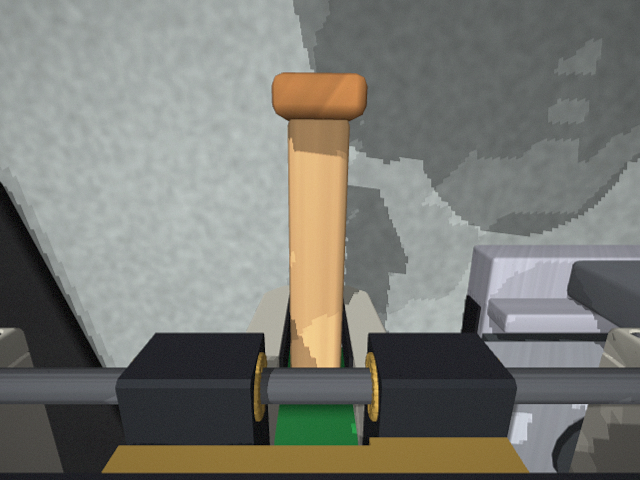

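The arm covers the head, but the blue caps and the band stay visible from the top, so they can track the carrier. Approaching the near pad.

```bash
python3 -m pendant '[{"delta_pos":[-0.003,0.015,-0.003],"spin":0},{"delta_pos":[-0.003,0.026,-0.003],"spin":0},{"delta_pos":[-0.003,0.032,-0.003],"spin":0},{"delta_pos":[-0.003,0.032,-0.003],"spin":0},{"delta_pos":[-0.003,0.032,-0.003],"spin":0}]'; python3 - <<'E'
from h import *
h,s=head();print(h,s['tool_pos'],s['force'],s['orientation'])
c=shot('scene');cv2.imwrite('pics/s4z.png',cv2.resize(c['color'][200:350,230:430],None,fx=4,fy=4,interpolation=cv2.INTER_CUBIC))
go(-66,-140,0)
E
```

```text
t: 9.15
tool_pos: [0.4808, 0.007, 0.0608]
orientation: [-0.245, -3.131, -0.002]
force: [0.4, -0.0, -2.5]
opening: 0.0235
[ -63.02327631 -142.62786288] [0.48083597 0.00695683 0.06082567] [ 0.42018483 -0.03208333 -2.48335316] [-2.44867556e-01 -3.13080451e+00 -2.11258765e-03]
[0.4783 0.0101 0.0567]
t 9.2 pos [0.4807 0.0068 0.0607] ty heading 81.03 tool x [-0.988  0.156  0.002] q6 -1.51 F [-0.2 -0.  -3.3] op 0.0234
delta [0.0029 0.0028 0.004 ] spin 0.0005823497766553476
```

View pics/s4z.png

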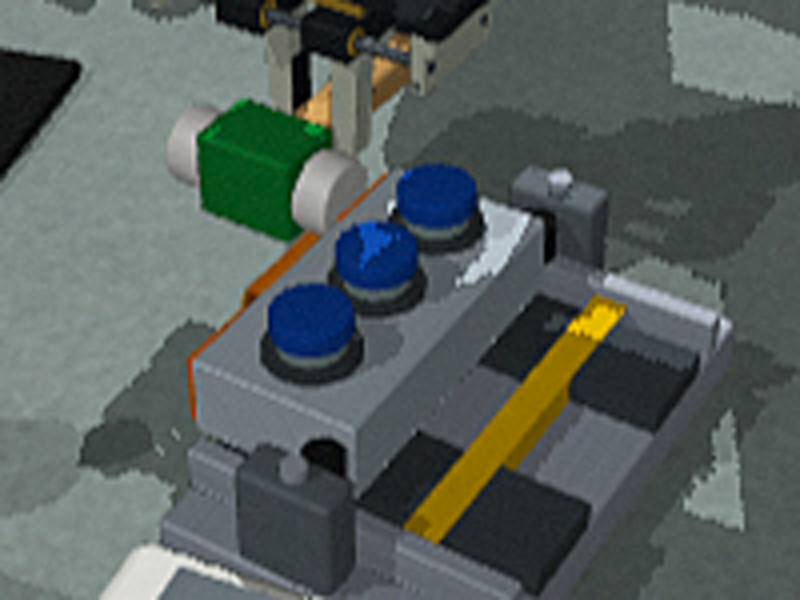

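```bash
python3 - <<'E'
from h import *
c=shot('scene')
P=lambda x,y,z: (lambda q:((q-[230,200])*4).round())(pix(c,[*wd(x,y),z]))
print('face centre pred',P(-63,-142.6+52,.0795),'backface',P(-63,-142.6-52,.0795))
print('ports corners', [P(x,-36-59,z) for x in(-28,28) for z in(.06,.089)])
print('pad near top', [P(x,-36-49,.085) for x in(-87,-41)],'carrier top rear',P(-90,-81,.089),P(90,-81,.089))
E
```

```text
face centre pred [348. 197.] backface [187. 138.]
ports corners [array([304., 259.]), array([303., 214.]), array([241., 319.]), array([238., 273.])]
pad near top [array([381., 168.]), array([334., 213.])] carrier top rear [391. 162.] [185. 355.]
```

Predicted head and port positions match the picture (face at ~(343,190) against a prediction of (348,197)). Pushing the near pad gently.

```bash
python3 -m pendant '[{"delta_pos":[0.003,0.002,0.002],"spin":0},{"delta_pos":[0.003,0.004,0.002],"spin":0},{"delta_pos":[0.003,0.005,0.002],"spin":0},{"delta_pos":[0.003,0.006,0.002],"spin":0},{"delta_pos":[0.003,0.007,0.002],"spin":0},{"delta_pos":[0.003,0.008,0.002],"spin":0},{"delta_pos":[0.003,0.009,0.002],"spin":0},{"delta_pos":[0.003,0.01,0.002],"spin":0}]'; cat >> h.py <<'E'
def chk():
    h,s=head(); R=Ro.from_rotvec(s['orientation']).as_matrix()
    print('head',h.round(1),'z',s['tool_pos'][2].round(4),'F dock',np.round([s['force'][:2]@EX,s['force'][:2]@EY],1),'t',round(s['t'],2))
    c=shot('top');e=est(c);C=np.array([dk(p) for p in e['caps'][0]])
    a=e['caps'][1]+9.1; m=C.mean(0)
    print('caps',C.round(1).tolist(),'skew',round(a,2)); 
    if len(C)==3:
        y=m[1]; r=np.radians(a); print('carrier y',y.round(1),'pads near/far y',(y-49-64*np.sin(r)).round(1),(y-49+64*np.sin(r)).round(1),'band',dk(e['band'][0]).round(1))
E
python3 -c "from h import *;chk()"
```

```text
t: 10.05
tool_pos: [0.4788, 0.0157, 0.0586]
orientation: [-0.246, -3.129, 0.002]
force: [-4.6, -9.8, 0.2]
opening: 0.0235
head [ -66.4 -134.4] z 0.0586 F dock [ -3.  -10.4] t 10.05
caps [[-57.4, -24.4], [2.6, -25.3], [54.8, -35.5]] skew -5.47
carrier y -28.4 pads near/far y -71.3 -83.5 band [ 0.3 44.8]
```

```bash
python3 -c "
from h import *
c=shot('top')
cv2.imwrite('pics/t5z.png',cv2.resize(c['color'][120:270,230:430],None,fx=4,fy=4,interpolation=cv2.INTER_CUBIC))
e=est(c);print(e)"
```

```text
{'band': (array([0.62427134, 0.17407176]), np.float64(-9.024977969495827), 458), 'caps': ([[0.5564, 0.1147], [0.6156, 0.1045], [0.6655, 0.086]], np.float64(-14.632608471374686))}
```

View pics/t5z.png

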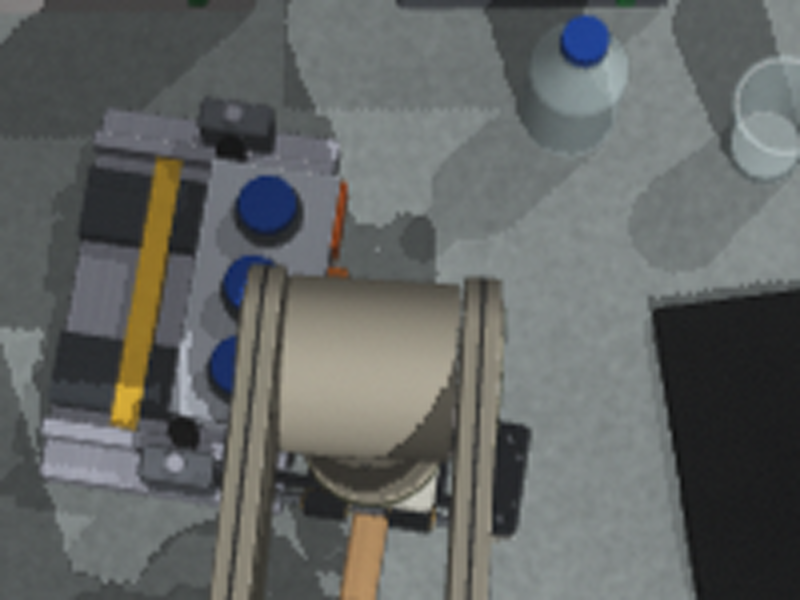

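Arm covers the caps from the top now; I'll track them differentially in the scene camera, which sees all three freely.

```bash
cat >> h.py <<'E'
BASE=np.array([[.5738,.1097],[.6235,.101],[.6778,.0925]])
TRUE=np.array([wd(-56,-35.7),wd(0,-35.7),wd(56,-35.7)])
def scaps(c):
    hsv=cv2.cvtColor(c['color'],cv2.COLOR_BGR2HSV); H,S=hsv[...,0],hsv[...,1]
    pts=[pix(c,[*wd(x,y),z]) for x in(-95,95) for y in(-70,40) for z in(.08,.14)]
    m=np.zeros(H.shape,np.uint8); cv2.fillConvexPoly(m,cv2.convexHull(np.int32(pts)),1)
    b=(m>0)&(H>100)&(H<130)&(S>140)
    n,l,st,ce=cv2.connectedComponentsWithStats(b.astype(np.uint8))
    L=[(ray(c,*ce[i],.117)[:2],int(st[i,4])) for i in range(1,n) if st[i,4]>60]
    return sorted(L,key=lambda a:a[0][0])
def chk(f=None):
    h,s=head()
    print('head',h.round(1),'z',s['tool_pos'][2].round(4),'F dock',np.round([s['force'][:2]@EX,s['force'][:2]@EY],1),'t',round(s['t'],2))
    c=shot('scene'); L=scaps(c)
    if f: cv2.imwrite('pics/'+f,cv2.resize(c['color'][200:350,230:430],None,fx=4,fy=4,interpolation=cv2.INTER_CUBIC))
    if len(L)!=3: print('n',len(L),L); return
    C=np.array([dk(p-b+t) for (p,_),b,t in zip(L,BASE,TRUE)])
    a=np.polyfit(C[:,0],C[:,1],1); r=np.arctan(a[0]); y=C.mean(0)[1]
    print('areas',[q for _,q in L],'caps y',C[:,1].round(1),'skew',np.degrees(r).round(2),'carrier y',y.round(1),'pads n/f',(y-49-64*np.sin(r)).round(1),(y-49+64*np.sin(r)).round(1))
E
python3 - <<'E'
from h import *
c=shot('scene'); c0=dict(c); c0['color']=cv2.imread('pics/scene0.png'); print([(p.round(4),a) for p,a in scaps(c0)])
c0['color']=cv2.imread('pics/s2.png'); print([(p.round(4),a) for p,a in scaps(c0)])
chk('s6.png')
E
```

```text
[(array([0.5691, 0.1094]), 269), (array([0.6236, 0.1012]), 296), (array([0.6778, 0.0926]), 335)]
[(array([0.5691, 0.1095]), 268), (array([0.6237, 0.1011]), 294), (array([0.678 , 0.0927]), 331)]
head [ -66.3 -134.3] z 0.0587 F dock [-2.  -8.4] t 10.2
areas [272, 301, 333] caps y [-36.6 -35.1 -35.6] skew 0.52 carrier y -35.7 pads n/f -85.3 -84.2
```

View pics/s6.png

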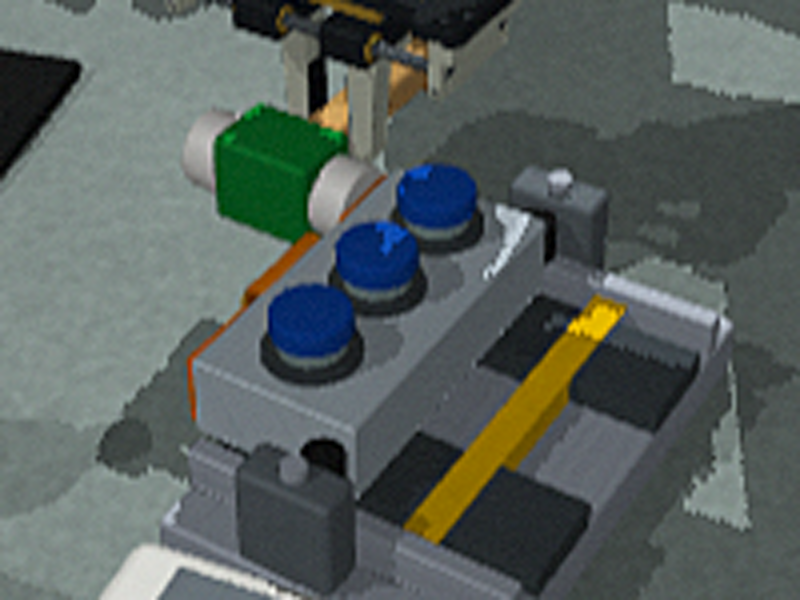

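Carrier hasn't moved yet and the face is on the pad with about 9 N. Pushing further.

```bash
sed -i 's/\[\[.5738,.1097\],/[[.5691,.1094],/' h.py; python3 -m pendant '[{"delta_pos":[0,0.001,0],"spin":0},{"delta_pos":[0,0.002,0],"spin":0},{"delta_pos":[0,0.003,0],"spin":0},{"delta_pos":[0,0.004,0],"spin":0},{"delta_pos":[0,0.005,0],"spin":0},{"delta_pos":[0,0.006,0],"spin":0}]'; python3 -c "from h import *;chk('s7.png')"
```

```text
t: 10.85
tool_pos: [0.4789, 0.0198, 0.0585]
orientation: [-0.248, -3.127, 0.006]
force: [-6.7, -10.7, 1.3]
opening: 0.0237
head [ -66.9 -130.4] z 0.0585 F dock [ -5.  -11.6] t 10.85
areas [266, 297, 333] caps y [-31.9 -33.5 -34.5] skew -1.37 carrier y -33.3 pads n/f -80.8 -83.8
```

```bash
python3 -m pendant '[{"delta_pos":[0,0.001,0],"spin":0},{"delta_pos":[0,0.002,0],"spin":0},{"delta_pos":[0,0.003,0],"spin":0},{"delta_pos":[0,0.004,0],"spin":0},{"delta_pos":[0,0.005,0],"spin":0},{"delta_pos":[0,0.006,0],"spin":0},{"delta_pos":[0,0.007,0],"spin":0},{"delta_pos":[0,0.008,0],"spin":0}]'; python3 -c "from h import *;chk('s7.png')"
```

```text
t: 11.7
tool_pos: [0.4779, 0.0249, 0.0578]
orientation: [-0.25, -3.122, 0.014]
force: [-12.7, -16.5, 3.1]
opening: 0.0237
head [ -68.8 -125.6] z 0.0578 F dock [-10.  -18.3] t 11.7
areas [269, 295, 328] caps y [-27.8 -30.6 -33.6] skew -2.92 carrier y -30.7 pads n/f -76.4 -82.9
```

View pics/s7.png

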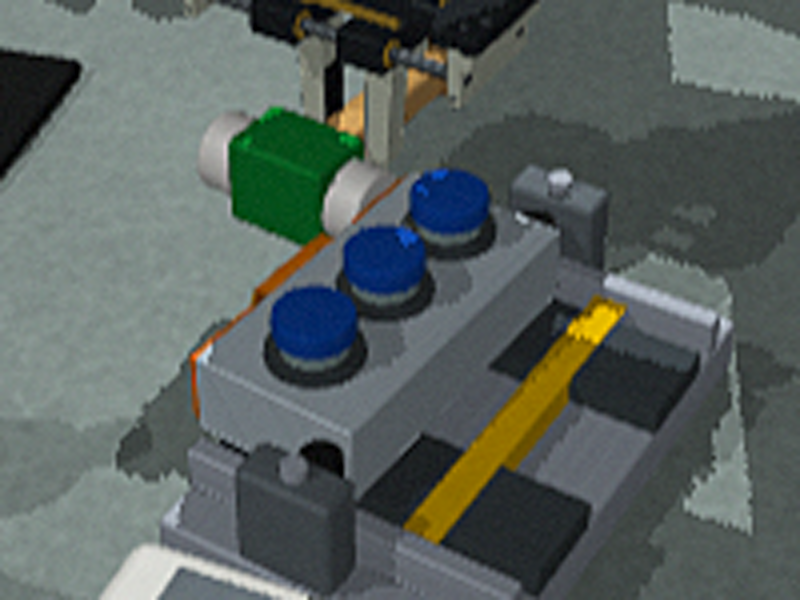

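Friction drags the mallet towards -x as the carrier pivots, giving a 10 N side force; I'll follow that with a small x shift.

```bash
python3 -m pendant '[{"delta_pos":[0.003,0.0,0],"spin":0},{"delta_pos":[0.004,0.002,0],"spin":0},{"delta_pos":[0.004,0.003,0],"spin":0},{"delta_pos":[0.005,0.004,0],"spin":0},{"delta_pos":[0.005,0.005,0],"spin":0},{"delta_pos":[0.005,0.006,0],"spin":0},{"delta_pos":[0.006,0.007,0],"spin":0},{"delta_pos":[0.006,0.008,0],"spin":0}]'; python3 -c "from h import *;chk('s8.png')"
```

```text
t: 12.55
tool_pos: [0.472, 0.032, 0.0574]
orientation: [-0.252, -3.12, 0.019]
force: [-7.3, -13.5, 0.7]
opening: 0.0237
head [ -75.7 -119.6] z 0.0574 F dock [ -5.1 -14.5] t 12.55
areas [273, 296, 330] caps y [-22.3 -27.1 -32. ] skew -4.95 carrier y -27.1 pads n/f -70.6 -81.7
```

```bash
python3 -m pendant '[{"delta_pos":[0,-0.015,0],"spin":0},{"delta_pos":[0,-0.035,0],"spin":0},{"delta_pos":[0,-0.045,0],"spin":0},{"delta_pos":[0,-0.045,0],"spin":0}]'; python3 -c "
from h import *;chk('s9.png')
go(66,-165,8,.058); go(66,-140,8,.058)"
```

```text
t: 13.0
tool_pos: [0.4648, -0.013, 0.058]
orientation: [-0.254, -3.12, 0.019]
force: [0.4, 0.4, -3.0]
opening: 0.0234
head [ -75.8 -165.2] z 0.058 F dock [0.3 0.4] t 13.0
areas [274, 298, 330] caps y [-22.3 -27.  -32.2] skew -5.05 carrier y -27.2 pads n/f -70.5 -81.8
[ 0.6041 -0.0425  0.058 ]
t 13.05 pos [ 0.4648 -0.0123  0.058 ] ty heading 80.69 tool x [-0.987  0.162  0.011] q6 -1.53 F [ 0.  -0.8 -2.5] op 0.0235
delta [-0.1424 -0.0073 -0.0014] spin -0.14501210277615076
[ 0.6081 -0.0178  0.058 ]
t 13.05 pos [ 0.4648 -0.0123  0.058 ] ty heading 80.69 tool x [-0.987  0.162  0.011] q6 -1.53 F [ 0.  -0.8 -2.5] op 0.0235
delta [-0.1422  0.0177 -0.0017] spin -0.14501210277615076
```

View pics/s9.png

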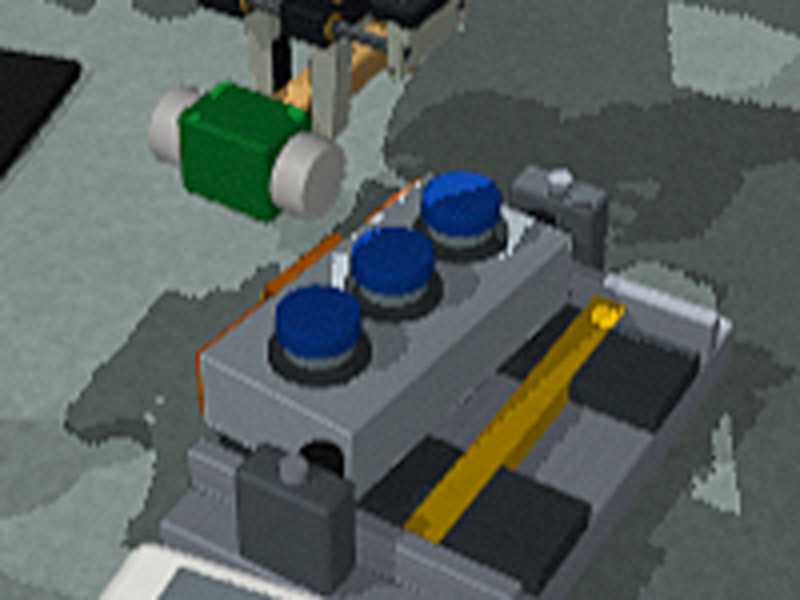

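Carrier at -5° with the near end ahead, and the mallet clear. Moving across behind the dock to the far side.

```bash
python3 -m pendant '[{"delta_pos":[-0.03,-0.007,-0.002],"spin":-0.05},{"delta_pos":[-0.07,-0.007,-0.002],"spin":-0.1},{"delta_pos":[-0.11,-0.007,-0.002],"spin":-0.145},{"delta_pos":[-0.135,-0.007,-0.002],"spin":-0.145},{"delta_pos":[-0.142,-0.007,-0.002],"spin":-0.145},{"delta_pos":[-0.142,-0.007,-0.002],"spin":-0.145},{"delta_pos":[-0.142,-0.007,-0.002],"spin":-0.145}]'; python3 -c "
from h import *;chk('s10.png')
go(66,-140,8,.058)"
```

```text
t: 13.75
tool_pos: [0.6027, -0.0414, 0.058]
orientation: [-0.027, -3.127, 0.016]
force: [-0.9, 0.7, -2.7]
opening: 0.0236
head [  64.4 -164.1] z 0.058 F dock [-1.   0.5] t 13.75
areas [269, 300, 330] caps y [-22.  -27.  -32.3] skew -5.25 carrier y -27.1 pads n/f -70.2 -81.9
[ 0.6081 -0.0178  0.058 ]
t 13.8 pos [ 0.6026 -0.0415  0.0581] ty heading 89.02 tool x [-1.     0.017  0.014] q6 -1.7 F [ 0.3 -0.3 -3. ] op 0.0234
delta [-0.0051  0.0237 -0.0002] spin 0.0003660025072676741
```

View pics/s10.png

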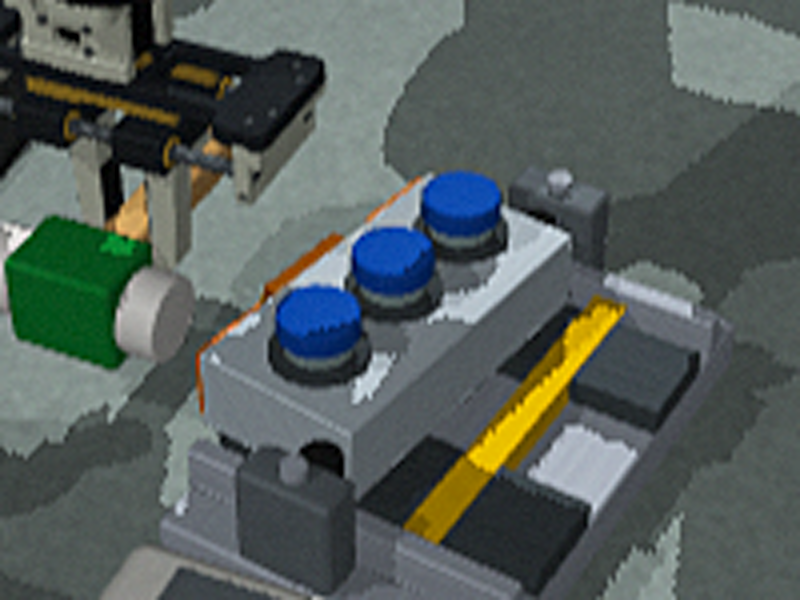

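```bash
python3 - <<'E'
from h import *
c=shot('scene')
P=lambda x,y,z: (lambda q:((q-[230,200])*4).round())(pix(c,[*wd(x,y),z]))
h,s=head(); r=np.radians(8)
print(P(h[0]-52*np.sin(r),h[1]+52*np.cos(r),.0763),P(*h,.1023))
print([P(h[0]+x*np.cos(r)-30*s_*np.sin(r),h[1]+30*s_*np.cos(r)+x*np.sin(r),.1023) for x in(-22,22) for s_ in(-1,1)])
E
```

```text
[174. 314.] [ 76. 244.]
[array([ 48., 205.]), array([153., 234.]), array([ -1., 255.]), array([107., 286.])]
```

```bash
python3 -c "
from h import *
go(64,-141,5,.061)"
```

```text
[ 0.606  -0.0158  0.061 ]
t 13.85 pos [ 0.6027 -0.0416  0.0583] ty heading 89.02 tool x [-1.     0.017  0.013] q6 -1.7 F [-0.1  0.4 -3.1] op 0.0237
delta [-0.0029  0.0259 -0.003 ] spin 0.05267500002308374
```

```bash
python3 -m pendant '[{"delta_pos":[-0.003,0.01,-0.003],"spin":0.05},{"delta_pos":[-0.003,0.02,-0.003],"spin":0.05},{"delta_pos":[-0.003,0.026,-0.003],"spin":0.05},{"delta_pos":[-0.003,0.026,-0.003],"spin":0.05},{"delta_pos":[-0.003,0.026,-0.003],"spin":0.05}]'; python3 -c "
from h import *;chk('s11.png')
go(64,-130,5,.061)
c=shot('top');cv2.imwrite('pics/t11.png',cv2.resize(c['color'][120:270,230:430],None,fx=4,fy=4,interpolation=cv2.INTER_CUBIC))"
```

```text
t: 14.35
tool_pos: [0.6059, -0.0155, 0.0609]
orientation: [-0.103, -3.127, 0.018]
force: [0.2, 0.1, -2.8]
opening: 0.0235
head [  63.8 -140.6] z 0.0609 F dock [0.2 0.2] t 14.35
areas [268, 298, 330] caps y [-21.9 -27.  -32.3] skew -5.28 carrier y -27.1 pads n/f -70.2 -82.0
[ 0.6078 -0.0049  0.061 ]
t 14.4 pos [ 0.606  -0.0157  0.0609] ty heading 86.19 tool x [-0.998  0.067  0.013] q6 -1.6 F [ 0.2 -0.6 -2.6] op 0.0236
delta [-0.0011  0.0109 -0.0002] spin 0.0033683726677082105
```

View pics/s11.png

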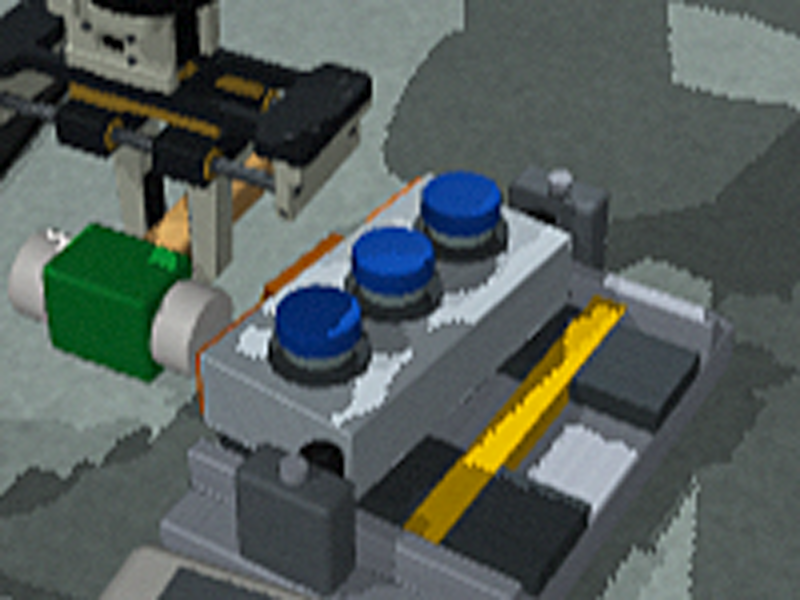

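View pics/t11.png

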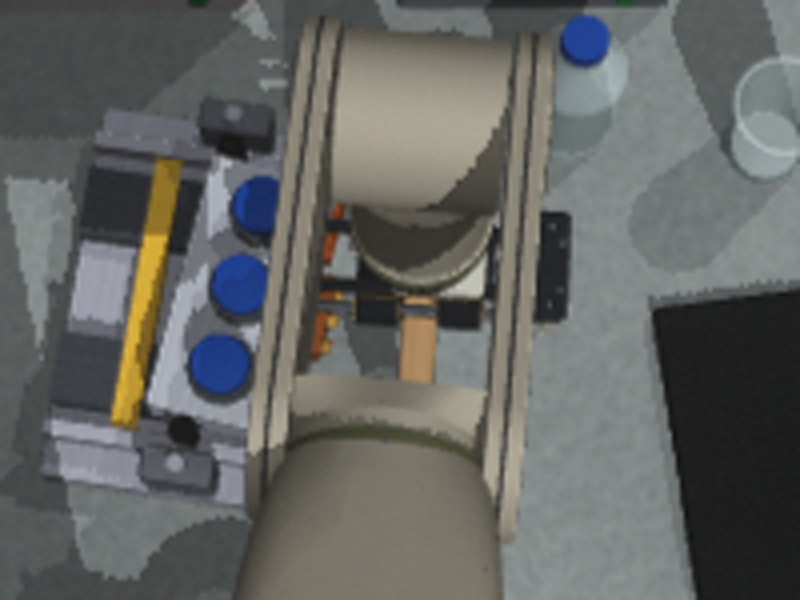

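```bash
python3 - <<'E'
from h import *
c=shot('scene')
P=lambda x,y,z: (lambda q:((q-[230,200])*4).round())(pix(c,[*wd(x,y),z]))
s=robot.read_state();R=Ro.from_rotvec(s['orientation']).as_matrix()
for sx in(-1,1): 
  for y in(.094,.064):
    for z in(-.084,-.1): print(sx,y,z,((pix(c,s['tool_pos']+R@np.array([sx*.0375,y,z]))-[230,200])*4).round(), )
E
```

```text
-1 0.094 -0.084 [300. 229.]
-1 0.094 -0.1 [299. 201.]
-1 0.064 -0.084 [243. 211.]
-1 0.064 -0.1 [241. 183.]
1 0.094 -0.084 [375. 143.]
1 0.094 -0.1 [375. 116.]
1 0.064 -0.084 [320. 127.]
1 0.064 -0.1 [320. 100.]
```

Gripper body bottom is about z 0.145, clear of the caps (0.119). Pushing the far pad.

```bash
python3 -m pendant '[{"delta_pos":[0,0.003,0],"spin":0},{"delta_pos":[0,0.005,0],"spin":0},{"delta_pos":[0,0.006,0],"spin":0},{"delta_pos":[0,0.007,0],"spin":0},{"delta_pos":[0,0.008,0],"spin":0},{"delta_pos":[-0.001,0.009,0],"spin":0},{"delta_pos":[-0.001,0.01,0],"spin":0},{"delta_pos":[-0.001,0.011,0],"spin":0},{"delta_pos":[-0.001,0.012,0],"spin":0}]'; python3 -c "
from h import *;chk('s12.png')"
```

```text
t: 15.4
tool_pos: [0.6078, -0.0057, 0.0609]
orientation: [-0.107, -3.126, 0.021]
force: [-0.9, -7.7, -1.2]
opening: 0.0235
head [  64.1 -130.7] z 0.0609 F dock [ 0.3 -7.7] t 15.4
areas [270, 299, 330] caps y [-21.  -25.1 -29.1] skew -4.1 carrier y -25.1 pads n/f -69.5 -78.6
```

```bash
python3 -m pendant '[{"delta_pos":[-0.001,0.002,0],"spin":0},{"delta_pos":[-0.001,0.003,0],"spin":0},{"delta_pos":[-0.001,0.004,0],"spin":0},{"delta_pos":[-0.002,0.005,0],"spin":0},{"delta_pos":[-0.002,0.006,0],"spin":0},{"delta_pos":[-0.002,0.007,0],"spin":0},{"delta_pos":[-0.002,0.008,0],"spin":0},{"delta_pos":[-0.003,0.009,0],"spin":0},{"delta_pos":[-0.003,0.01,0],"spin":0}]'; python3 -c "
from h import *;chk('s13.png')"
```

```text
t: 16.35
tool_pos: [0.6116, 0.0026, 0.0608]
orientation: [-0.109, -3.126, 0.024]
force: [-0.1, -9.0, -2.2]
opening: 0.0238
head [  66.6 -122. ] z 0.0608 F dock [ 1.3 -8.9] t 16.35
areas [267, 304, 332] caps y [-19.5 -20.5 -21.8] skew -1.18 carrier y -20.6 pads n/f -68.3 -70.9
```

View pics/s13.png

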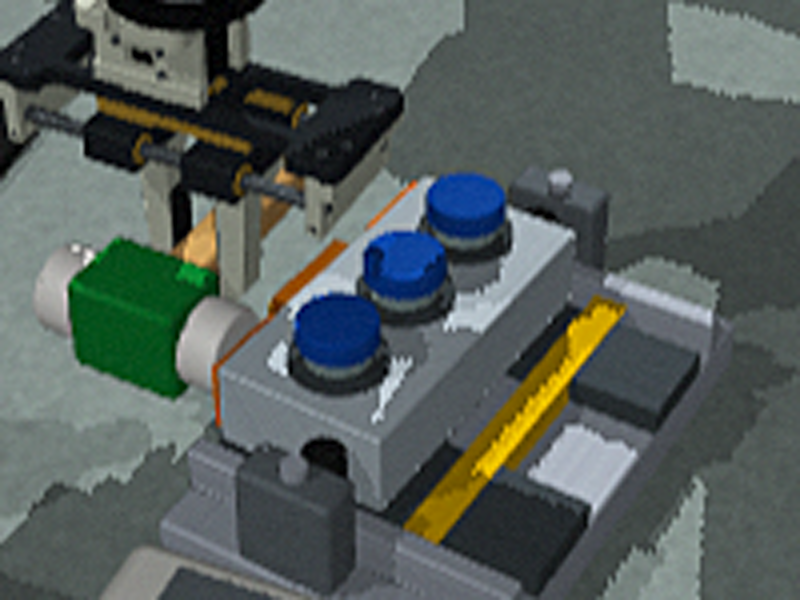

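```bash
python3 -m pendant '[{"delta_pos":[-0.001,0.002,0],"spin":0},{"delta_pos":[-0.001,0.003,0],"spin":0},{"delta_pos":[-0.001,0.004,0],"spin":0},{"delta_pos":[-0.002,0.005,0],"spin":0},{"delta_pos":[-0.002,0.006,0],"spin":0},{"delta_pos":[-0.002,0.007,0],"spin":0},{"delta_pos":[-0.002,0.008,0],"spin":0},{"delta_pos":[-0.003,0.009,0],"spin":0},{"delta_pos":[-0.003,0.01,0],"spin":0}]'; python3 -c "
from h import *;chk('s14.png')"
```

```text
t: 17.3
tool_pos: [0.6155, 0.0105, 0.0609]
orientation: [-0.112, -3.127, 0.027]
force: [-1.8, -8.5, -2.1]
opening: 0.0231
head [  69.2 -113.6] z 0.0609 F dock [-0.4 -8.7] t 17.3
areas [271, 298, 335] caps y [-17.8 -16.4 -15.1] skew 1.38 carrier y -16.4 pads n/f -67.0 -63.9
```

```bash
python3 -m pendant '[{"delta_pos":[0,-0.015,0],"spin":0},{"delta_pos":[0,-0.035,0],"spin":0},{"delta_pos":[0,-0.045,0],"spin":0},{"delta_pos":[0,-0.045,0],"spin":0}]'; python3 -c "
from h import *;chk()
go(-64,-150,0,.061)"
```

```text
t: 17.75
tool_pos: [0.6123, -0.0358, 0.0617]
orientation: [-0.114, -3.127, 0.028]
force: [-0.2, 0.4, -3.0]
opening: 0.0239
head [  73.3 -160. ] z 0.0617 F dock [-0.2  0.3] t 17.75
areas [271, 302, 337] caps y [-17.6 -16.3 -15. ] skew 1.36 carrier y -16.3 pads n/f -66.8 -63.8
[ 4.787e-01 -1.000e-04  6.100e-02]
t 17.8 pos [ 0.6123 -0.0348  0.0617] ty heading 85.84 tool x [-0.997  0.073  0.012] q6 -1.62 F [ 0.2 -0.5 -3.1] op 0.0235
delta [0.1358 0.0249 0.0019] spin 0.0844628873251723
```

```bash
python3 -m pendant '[{"delta_pos":[0.03,0,0.001],"spin":0.03},{"delta_pos":[0.07,0.002,0.002],"spin":0.06},{"delta_pos":[0.11,0.01,0.002],"spin":0.085},{"delta_pos":[0.13,0.02,0.002],"spin":0.085},{"delta_pos":[0.136,0.025,0.002],"spin":0.085},{"delta_pos":[0.136,0.025,0.002],"spin":0.085},{"delta_pos":[0.136,0.025,0.002],"spin":0.085}]'; python3 -c "
from h import *;chk('s15.png')
go(-64,-122,0,.061)"
```

```text
t: 18.5
tool_pos: [0.4799, 0.0001, 0.0616]
orientation: [-0.245, -3.122, 0.028]
force: [-0.6, 0.1, -2.3]
opening: 0.0238
head [ -62.8 -149.6] z 0.0616 F dock [-0.6 -0. ] t 18.5
areas [274, 304, 337] caps y [-17.7 -16.4 -14.9] skew 1.42 carrier y -16.3 pads n/f -66.9 -63.7
[0.4831 0.0275 0.061 ]
t 18.55 pos [ 4.80e-01 -2.00e-04  6.15e-02] ty heading 80.99 tool x [-0.988  0.157  0.009] q6 -1.5 F [-0.2  0.9 -2.5] op 0.0238
delta [0.0012 0.0279 0.    ] spin -0.0001698635667744221
```

View pics/s15.png

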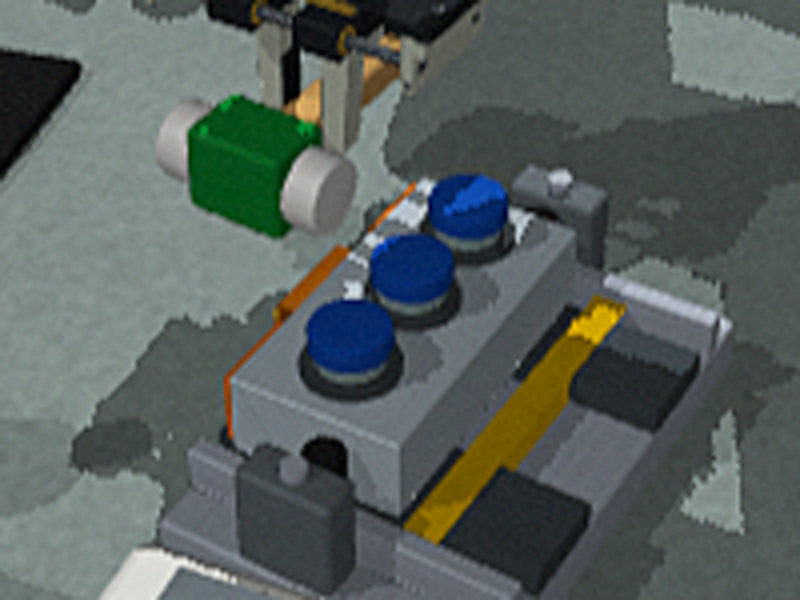

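```bash
python3 -m pendant '[{"delta_pos":[0,0.012,0],"spin":0},{"delta_pos":[0,0.02,0],"spin":0},{"delta_pos":[0,0.025,0],"spin":0},{"delta_pos":[0,0.027,0],"spin":0},{"delta_pos":[0,0.029,0],"spin":0},{"delta_pos":[0,0.031,0],"spin":0},{"delta_pos":[0,0.032,0],"spin":0},{"delta_pos":[0,0.033,0],"spin":0},{"delta_pos":[0,0.034,0],"spin":0},{"delta_pos":[0,0.035,0],"spin":0}]'; python3 -c "
from h import *;chk('s16.png')"
```

```text
t: 19.55
tool_pos: [0.4848, 0.0327, 0.0609]
orientation: [-0.247, -3.12, 0.032]
force: [-5.2, -9.0, 0.5]
opening: 0.0239
head [ -63.1 -116.7] z 0.0609 F dock [-3.7 -9.7] t 19.55
areas [275, 307, 336] caps y [-17.  -15.7 -14.8] skew 1.09 carrier y -15.8 pads n/f -66.0 -63.6
```

```bash
python3 -m pendant '[{"delta_pos":[0.001,0.002,0],"spin":0},{"delta_pos":[0.001,0.003,0],"spin":0},{"delta_pos":[0.001,0.004,0],"spin":0},{"delta_pos":[0.002,0.005,0],"spin":0},{"delta_pos":[0.002,0.006,0],"spin":0},{"delta_pos":[0.002,0.007,0],"spin":0},{"delta_pos":[0.003,0.008,0],"spin":0},{"delta_pos":[0.003,0.009,0],"spin":0},{"delta_pos":[0.003,0.01,0],"spin":0}]'; python3 -c "
from h import *;chk('s16.png')"
```

```text
t: 20.5
tool_pos: [0.4832, 0.0411, 0.0609]
orientation: [-0.249, -3.12, 0.037]
force: [-3.9, -10.8, 1.1]
opening: 0.0235
head [ -66.  -108.8] z 0.0609 F dock [ -2.1 -11.3] t 20.5
areas [278, 307, 341] caps y [-10.4 -11.6 -13.3] skew -1.47 carrier y -11.8 pads n/f -59.1 -62.4
```

View pics/s16.png

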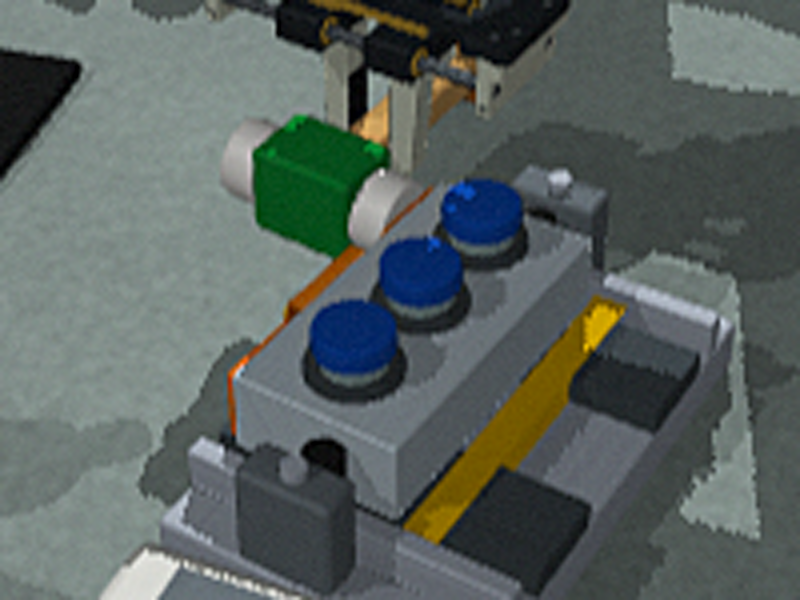

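```bash
python3 -m pendant '[{"delta_pos":[0.001,0.002,0],"spin":0},{"delta_pos":[0.001,0.003,0],"spin":0},{"delta_pos":[0.001,0.004,0],"spin":0},{"delta_pos":[0.002,0.005,0],"spin":0},{"delta_pos":[0.002,0.006,0],"spin":0},{"delta_pos":[0.002,0.007,0],"spin":0},{"delta_pos":[0.003,0.008,0],"spin":0},{"delta_pos":[0.003,0.009,0],"spin":0}]'; python3 -c "
from h import *;chk('s17.png')"
```

```text
t: 21.35
tool_pos: [0.4815, 0.0482, 0.0608]
orientation: [-0.253, -3.119, 0.042]
force: [-3.5, -12.2, 0.2]
opening: 0.0237
head [ -68.8 -102.1] z 0.0608 F dock [ -1.5 -12.6] t 21.35
areas [277, 301, 346] caps y [ -4.4  -8.1 -12. ] skew -3.87 carrier y -8.2 pads n/f -52.9 -61.5
```

```bash
python3 -m pendant '[{"delta_pos":[0,-0.015,0],"spin":0},{"delta_pos":[0,-0.035,0],"spin":0},{"delta_pos":[0,-0.048,0],"spin":0},{"delta_pos":[0,-0.048,0],"spin":0}]'; python3 -c "
from h import *;chk()
go(65,-148,5,.062)"
```

```text
t: 21.8
tool_pos: [0.4737, -0.0004, 0.0623]
orientation: [-0.256, -3.119, 0.042]
force: [-0.0, 0.6, -3.5]
opening: 0.0235
head [ -68.9 -151.4] z 0.0623 F dock [-0.1  0.6] t 21.8
areas [277, 303, 343] caps y [ -4.4  -7.9 -11.8] skew -3.76 carrier y -8.0 pads n/f -52.8 -61.2
[ 0.6059 -0.0229  0.062 ]
t 21.85 pos [4.739e-01 4.000e-04 6.230e-02] ty heading 80.65 tool x [-0.987  0.163  0.01 ] q6 -1.48 F [ 0.3 -0.  -3.1] op 0.0238
delta [-0.1341 -0.0015 -0.001 ] spin -0.09344410179986891
```

```bash
python3 -m pendant '[{"delta_pos":[-0.03,-0.002,-0.001],"spin":-0.04},{"delta_pos":[-0.07,-0.002,-0.001],"spin":-0.093},{"delta_pos":[-0.105,-0.002,-0.001],"spin":-0.093},{"delta_pos":[-0.128,-0.002,-0.001],"spin":-0.093},{"delta_pos":[-0.134,-0.002,-0.001],"spin":-0.093},{"delta_pos":[-0.134,-0.002,-0.001],"spin":-0.093},{"delta_pos":[-0.134,-0.002,-0.001],"spin":-0.093}]'; python3 -c "
from h import *;chk('s18.png')
go(65,-116,5,.062)"
```

```text
t: 22.55
tool_pos: [0.6045, -0.0227, 0.0615]
orientation: [-0.109, -3.125, 0.04]
force: [-0.1, 0.6, -2.4]
opening: 0.0232
head [  63.6 -148.1] z 0.0615 F dock [-0.2  0.5] t 22.55
areas [280, 300, 346] caps y [ -4.3  -8.  -12. ] skew -3.93 carrier y -8.1 pads n/f -52.7 -61.5
[0.6109 0.0088 0.062 ]
t 22.6 pos [ 0.6045 -0.0228  0.0617] ty heading 86.0 tool x [-0.997  0.07   0.014] q6 -1.6 F [-0.6 -0.  -1.8] op 0.0235
delta [-0.0042  0.0319 -0.0012] spin -1.8572718178608503e-05
```

View pics/s18.png

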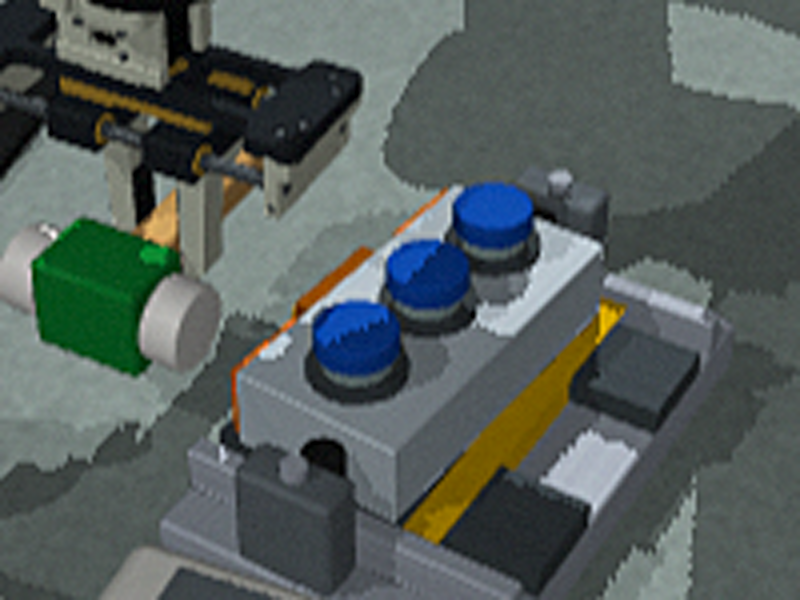

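```bash
python3 -m pendant '[{"delta_pos":[-0.001,0.015,0],"spin":0},{"delta_pos":[-0.001,0.024,0],"spin":0},{"delta_pos":[-0.001,0.03,0],"spin":0},{"delta_pos":[-0.001,0.033,0],"spin":0},{"delta_pos":[-0.001,0.035,0],"spin":0},{"delta_pos":[-0.001,0.037,0],"spin":0},{"delta_pos":[-0.001,0.038,0],"spin":0},{"delta_pos":[-0.002,0.039,0],"spin":0},{"delta_pos":[-0.002,0.04,0],"spin":0},{"delta_pos":[-0.002,0.041,0],"spin":0}]'; python3 -c "
from h import *;chk('s19.png')"
```

```text
t: 23.6
tool_pos: [0.6092, 0.0159, 0.0607]
orientation: [-0.112, -3.124, 0.044]
force: [-1.3, -8.7, -0.5]
opening: 0.0233
head [  62.1 -109.4] z 0.0607 F dock [ 0.  -8.8] t 23.6
areas [276, 307, 342] caps y [-3.3 -6.2 -8.5] skew -2.65 carrier y -6.0 pads n/f -52.0 -57.9
```

View pics/s19.png

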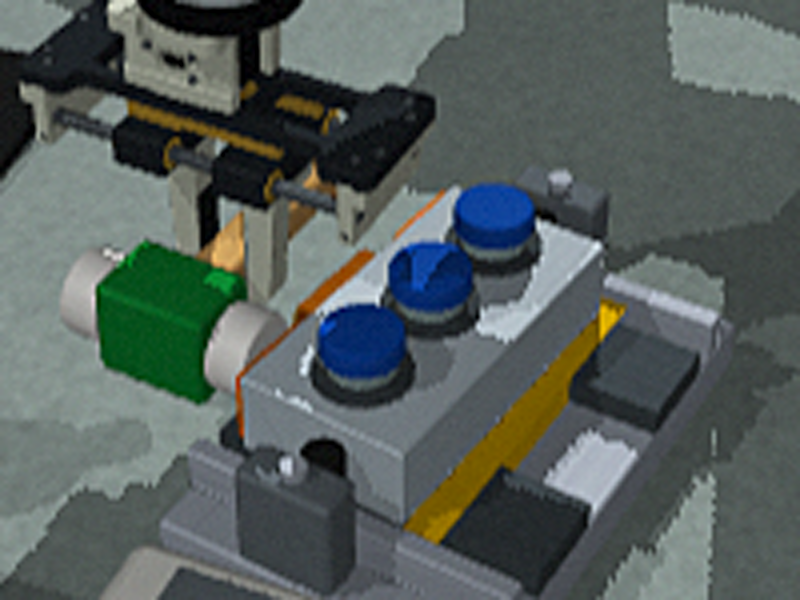

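```bash
python3 -m pendant '[{"delta_pos":[-0.001,0.002,0],"spin":0},{"delta_pos":[-0.001,0.003,0],"spin":0},{"delta_pos":[-0.001,0.004,0],"spin":0},{"delta_pos":[-0.002,0.005,0],"spin":0},{"delta_pos":[-0.002,0.006,0],"spin":0},{"delta_pos":[-0.002,0.007,0],"spin":0},{"delta_pos":[-0.002,0.008,0],"spin":0},{"delta_pos":[-0.003,0.009,0],"spin":0}]'; python3 -c "
from h import *;chk('s20.png')"
```

```text
t: 24.45
tool_pos: [0.6128, 0.0225, 0.0606]
orientation: [-0.115, -3.124, 0.048]
force: [-3.1, -7.8, -0.7]
opening: 0.0234
head [  64.7 -102.3] z 0.0606 F dock [-1.8 -8.2] t 24.45
areas [284, 312, 345] caps y [-2.1 -2.4 -2.9] skew -0.4 carrier y -2.5 pads n/f -51.0 -51.9
```

```bash
python3 -m pendant '[{"delta_pos":[0,-0.015,0],"spin":0},{"delta_pos":[0,-0.04,0],"spin":0},{"delta_pos":[0,-0.08,-0.01],"spin":0},{"delta_pos":[0,-0.12,-0.03],"spin":0},{"delta_pos":[0,-0.16,-0.07],"spin":0},{"delta_pos":[0,-0.18,-0.1],"spin":0},{"delta_pos":[0,-0.18,-0.1],"spin":0}]'; python3 -c "
from h import *;chk('s21.png')
c=shot('top','top21.png');e=est(c);print('top',[dk(p).round(1) for p in e['caps'][0]],e['caps'][1]+9.1,dk(e['band'][0]))
cv2.imwrite('pics/t21.png',cv2.resize(c['color'][140:260,230:340],None,fx=5,fy=5,interpolation=cv2.INTER_CUBIC))
for n in ['top','scene']:
  c=shot(n)
  for l in ['carrier','carrier_front','pad_near','pad_far','dock_mark']:
    for m in robot.mark_of(n,l)[:1]: print(l,round(m['score'],2),dk(w(c,m['location'])).round(1))
"
```

```text
t: 25.2
tool_pos: [0.6042, -0.1592, 0.1734]
orientation: [-0.122, -3.134, 0.055]
force: [1.4, -0.1, -1.9]
opening: 0.0234
head [  84.7 -283.3] z 0.1734 F dock [1.4 0.1] t 25.2
areas [287, 309, 337] caps y [-2.2 -2.2 -2.2] skew 0.01 carrier y -2.2 pads n/f -51.2 -51.2
top [array([-57.2,  -1.7]), array([-0.8, -1.7]), array([55. , -1.6])] 0.16994727418777167 [-86.60277514  48.20150793]
carrier 0.9 [-0.6  0.6]
carrier_front 0.72 [-174.9 -606. ]
pad_near 0.81 [-64.3 -50.9]
pad_far 0.64 [ 61.8 -47. ]
dock_mark 0.93 [-1.7 43.3]
pad_near 0.78 [-62.2 -49.6]
pad_far 0.91 [ 62.6 -47.6]
dock_mark 0.82 [-1.5 48.7]
```

View pics/s21.png

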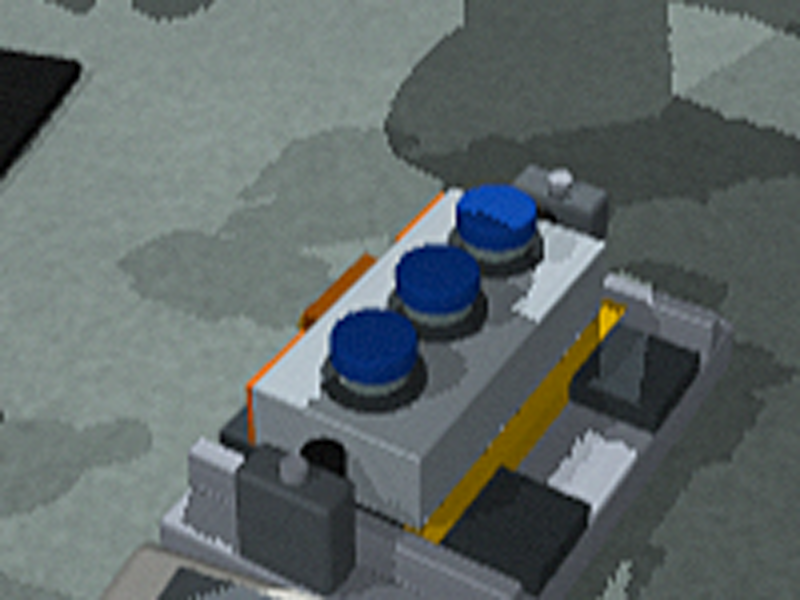

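View pics/t21.png

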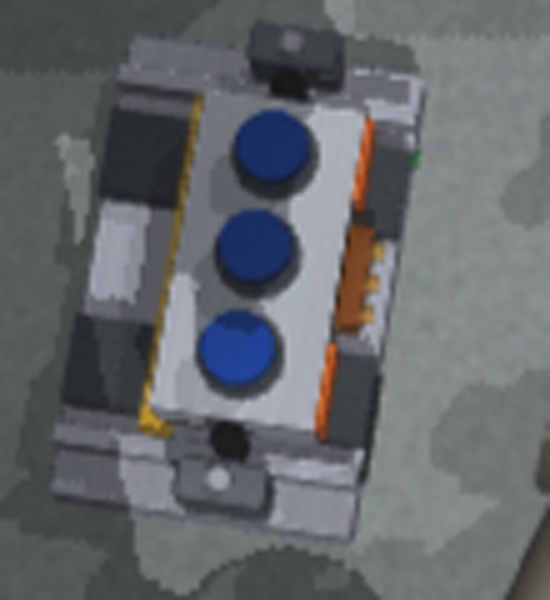

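Both cameras agree: the carrier is at y ≈ -2 mm with skew ≈ 0.1°, the front edge runs parallel over the yellow band (half the band visible), and the mallet is off. Now back to the mat.

```bash
python3 -c "
from h import *
delta([.5,-.2387,.09],85.6)
s=robot.read_state();print(Ro.from_rotvec(s['orientation']).as_matrix().round(3))
c=shot('scene','s22.png'); marks(c,'scene',['mallet','mallet_head','mallet_grip','mat','spanner'])"
```

```text
t 25.9 pos [ 0.6014 -0.1535  0.166 ] ty heading 85.83 tool x [-0.997  0.073  0.014] q6 -1.81 F [ 0.3 -0.7 -2.1] op 0.0236
delta [ 0.0938 -0.09    0.0802] spin 0.003931924770728094
[[-0.997  0.073 -0.016]
 [ 0.073  0.997 -0.03 ]
 [ 0.014 -0.031 -0.999]]
scene mallet 0.84 [ 0.1757 -0.2187  0.0029] [283.7 181.8]
scene mallet 0.75 [ 0.6506 -0.1588  0.1585] [195.9 223.1]
scene mallet 0.44 [ 0.512  -0.298   0.0035] [192.7 235.6]
scene mallet_head 0.72 [ 0.6552 -0.1573  0.1858] [192.8 212.5]
scene mallet_head 0.63 [ 0.1728 -0.2225  0.0313] [282.5 172.5]
scene mallet_grip 0.7 [ 0.1775 -0.2999  0.0386] [258.3 166.4]
scene mallet_grip 0.33 [ 0.6524 -0.1586  0.1604] [195.3 222.7]
scene mallet_grip 0.31 [0.3814 0.4058 0.0022] [496.1 274.9]
scene mat 0.66 [ 0.5141 -0.2942  0.0035] [193.4 236.4]
```

View pics/s22.png

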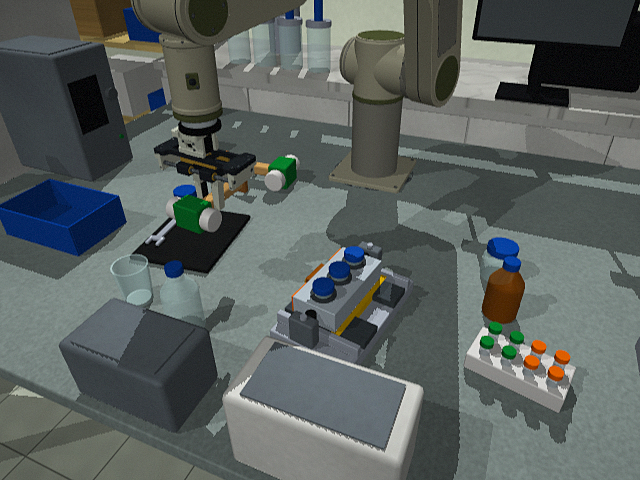

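```bash
python3 -m pendant '[{"delta_pos":[0.025,-0.025,0],"spin":0},{"delta_pos":[0.055,-0.053,0],"spin":0},{"delta_pos":[0.08,-0.078,0.01],"spin":0},{"delta_pos":[0.092,-0.089,0.03],"spin":0},{"delta_pos":[0.094,-0.09,0.06],"spin":0},{"delta_pos":[0.094,-0.09,0.08],"spin":0},{"delta_pos":[0.094,-0.09,0.08],"spin":0}]'; python3 -c "
from h import *
delta([.4993,-.2387,.0205],85.6)
c=shot('wrist','w23.png'); marks(c,'wrist',['mallet_head','mallet_grip','spanner','mat'])
c=shot('scene'); marks(c,'scene',['mallet','mallet_head','mallet_grip'])"
```

```text
t: 26.9
tool_pos: [0.4971, -0.2379, 0.0869]
orientation: [-0.116, -3.119, 0.043]
force: [-1.0, -0.1, -2.0]
opening: 0.0235
t 26.9 pos [ 0.4971 -0.2379  0.0869] ty heading 85.76 tool x [-0.997  0.074  0.019] q6 -2.0 F [-1.  -0.1 -2. ] op 0.0235
delta [-0.0035  0.0013  0.0664] spin 0.0028767734101757523
wrist mallet_head 0.77 [ 0.5497 -0.2438  0.1014] [309.7 405.2]
wrist mallet_grip 0.64 [ 0.4868 -0.2376  0.1049] [312.1 299.4]
wrist spanner 0.91 [ 0.5132 -0.3627  0.0119] [157.2 287.8]
wrist mat 0.58 [ 0.5161 -0.2944  0.002 ] [248.2 281.4]
scene mallet 0.79 [ 0.1727 -0.2216  0.0011] [283.3 181.7]
scene mallet 0.59 [ 0.5509 -0.2444  0.0873] [195.9 219.3]
scene mallet_head 0.89 [ 0.171  -0.2222  0.0335] [282.8 171.6]
scene mallet_head 0.58 [ 0.555  -0.2427  0.1118] [193.6 211.1]
scene mallet_grip 0.67 [ 0.177  -0.3008  0.0379] [258.2 166.5]
scene mallet_grip 0.66 [ 0.4923 -0.2377  0.1096] [211.8 199.2]
```

View pics/w23.png

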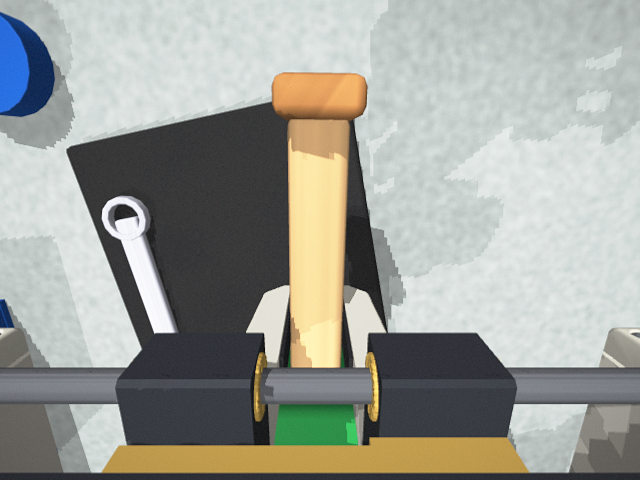

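The mallet is still straight in the grip, over its original spot, with the spanner clear to the left. Lowering.

```bash
python3 -m pendant '[{"delta_pos":[-0.003,-0.003,0.02],"spin":0},{"delta_pos":[-0.003,-0.003,0.042],"spin":0},{"delta_pos":[-0.003,-0.003,0.056],"spin":0},{"delta_pos":[-0.003,-0.003,0.06],"spin":0},{"delta_pos":[-0.003,-0.003,0.061],"spin":0},{"delta_pos":[-0.003,-0.003,0.062],"spin":0}]'; python3 -m pendant '[{"delta_pos":[0,0,0.001],"spin":0},{"delta_pos":[0,0,0.001],"spin":0},{"delta_pos":[0,0,0.001],"spin":0}]'
```

```text
t: 27.95
tool_pos: [0.503, -0.2446, 0.0303]
orientation: [-0.115, -3.127, 0.05]
force: [0.7, 0.1, -1.7]
opening: 0.0236
t: 28.25
tool_pos: [0.5034, -0.2448, 0.0299]
orientation: [-0.115, -3.128, 0.051]
force: [-0.1, 0.7, -2.8]
opening: 0.0237
```

```bash
python3 -m pendant '[{"delta_pos":[0,0,0.002],"spin":0},{"delta_pos":[0,0,0.004],"spin":0},{"delta_pos":[0,0,0.005],"spin":0},{"delta_pos":[0,0,0.006],"spin":0},{"delta_pos":[0,0,0.007],"spin":0}]'; python3 -m pendant '[{"delta_pos":[0,0,0.001],"spin":0},{"delta_pos":[0,0,0.002],"spin":0},{"delta_pos":[0,0,0.002],"spin":0}]'
```

```text
t: 28.75
tool_pos: [0.5032, -0.245, 0.0228]
orientation: [-0.115, -3.128, 0.051]
force: [-0.1, -0.7, -3.8]
opening: 0.0235
t: 29.05
tool_pos: [0.5032, -0.2452, 0.021]
orientation: [-0.115, -3.128, 0.051]
force: [-1.8, 0.5, 0.4]
opening: 0.0239
```

```bash
python3 -m pendant '[{"delta_pos":[0,0,0.001],"spin":0},{"delta_pos":[0,0,0.001],"spin":0}]'; python3 -m pendant '[{"delta_pos":[0,0,0],"spin":0},{"delta_pos":[0,0,0],"spin":0},{"delta_pos":[0,0,0],"spin":0},{"delta_pos":[0,0,0],"spin":0},{"delta_pos":[0,0,0],"spin":0},{"delta_pos":[0,0,0],"spin":0}]' -0.2 10; python3 -c "
from h import *
c=shot('wrist','w24.png'); marks(c,'wrist',['mallet_head','mallet_grip'])"
```

```text
t: 29.25
tool_pos: [0.5034, -0.2454, 0.0206]
orientation: [-0.115, -3.128, 0.051]
force: [-4.9, 2.1, 4.9]
opening: 0.0238
t: 29.85
tool_pos: [0.5034, -0.2454, 0.0206]
orientation: [-0.115, -3.128, 0.051]
force: [-0.3, -0.1, 0.7]
opening: 0.0558
wrist mallet_head 0.72 [ 0.5525 -0.251   0.0357] [309.3 400.2]
wrist mallet_grip 0.57 [ 0.4929 -0.2428  0.0367] [316.6 297.4]
```

View pics/w24.png

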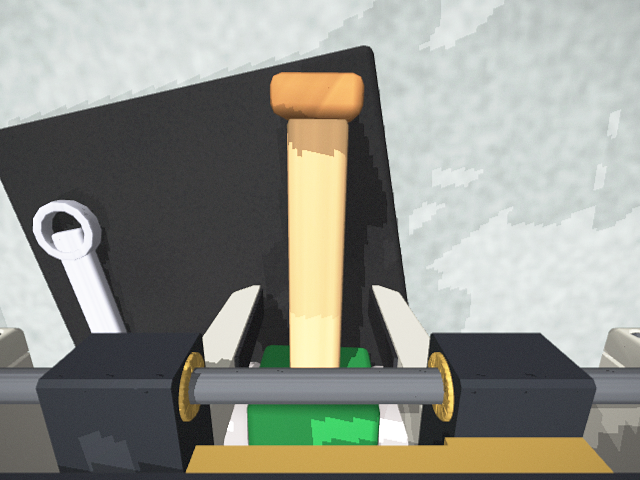

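Fingers are open on both sides of the handle and the mallet lies on the mat. Rising straight up.

```bash
python3 -m pendant '[{"delta_pos":[0,0,-0.015],"spin":0},{"delta_pos":[0,0,-0.04],"spin":0},{"delta_pos":[0,0,-0.08],"spin":0},{"delta_pos":[0,0,-0.12],"spin":0},{"delta_pos":[0,0,-0.16],"spin":0},{"delta_pos":[0,0,-0.16],"spin":0},{"delta_pos":[0,0,-0.16],"spin":0}]'; python3 -c "
from h import *
c=shot('wrist','w25.png'); marks(c,'wrist',['mallet_head','mallet_grip','mallet','mat','spanner'])
chk()
c=shot('top','top25.png');e=est(c);print('top',[dk(p).round(1) for p in e['caps'][0]],e['caps'][1]+9.1)
for l in ['mallet_head','mallet_grip']:marks(c,'top',[l])"
```

```text
t: 30.7
tool_pos: [0.5064, -0.2407, 0.1831]
orientation: [-0.115, -3.132, 0.054]
force: [0.4, -0.4, 0.0]
opening: 0.0557
wrist mallet_head 0.85 [ 0.5532 -0.2526  0.0372] [311.4 279.6]
wrist mallet_grip 0.73 [ 0.4964 -0.2472  0.0412] [312.4 223.5]
wrist mallet 0.87 [ 0.5566 -0.2498  0.0112] [315.5 272.9]
wrist mat 0.76 [ 0.5137 -0.2938  0.0044] [270.6 234.3]
wrist spanner 0.92 [ 0.5136 -0.3616  0.0099] [204.9 239.6]
head [  -1.2 -378.3] z 0.1789 F dock [ 0.8 -0.3] t 31.0
areas [284, 310, 342] caps y [-2.  -2.1 -2.2] skew -0.09 carrier y -2.1 pads n/f -51.0 -51.2
top [array([-57. ,  -1.8]), array([-0.8, -1.7]), array([54.9, -1.8])] 0.09576481408030446
top mallet_head 0.66 [ 0.5594 -0.2528  0.0365] [420.  214.8]
top mallet_head 0.62 [ 0.1736 -0.2248  0.0358] [414.8 356.9]
top mallet_grip 0.83 [ 0.4943 -0.2455  0.0399] [418.4 237.7]
top mallet_grip 0.64 [ 0.1791 -0.2977  0.0335] [442.1 354.5]
top mallet_grip 0.45 [ 0.5619 -0.2483  0.0387] [418.5 213.7]
```

View pics/w25.png

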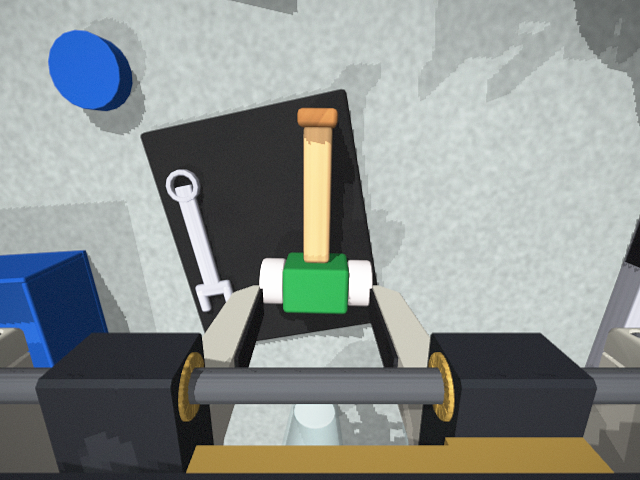

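View pics/top25.png

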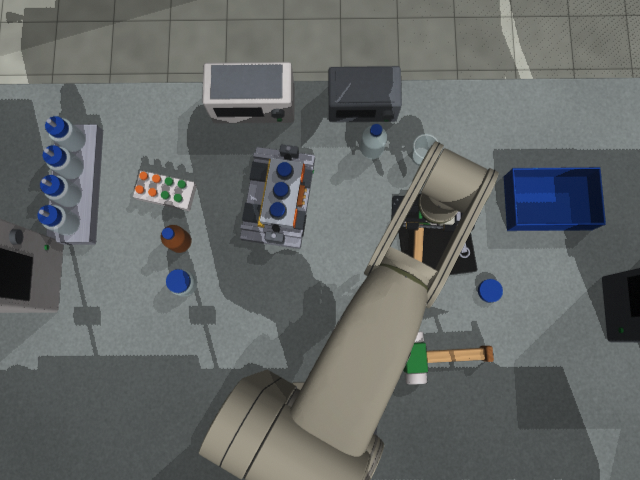

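The mallet lies flat on the mat, with its head at (316,283) and handle up to (317,118). The gripper is clear, the bystanders are untouched, and the carrier stands over the band. Handing in.

```bash
python3 -c "
from plant import robot
print(robot.close_job())"
```

```text
the job is handed in; nothing more can be done
None
```

I picked up the smaller mallet and worked the carrier forward with four light pushes on its pads (near, far, near, far). I then laid the mallet back on the mat, let go and handed the job in at about 31 s. No verdict was reported.

- **Taps:** These were slow pushes rather than strikes. The force I read was about 8–21 N, and the largest skew I measured was about 5.3°.
- **Carrier:** At the last check its front edge was about 2 mm short of the band's centre line and within 0.2° of square. The top and scene cameras agreed on this. The network's own carrier marks scattered by about 3 mm around that, still inside the 9 mm tolerance.
- **Mallet:** It lies flat on the mat, with the head centre at z of about 0.037 m and the grip point at about 0.041 m. Both points are over the mat.
- **Other things:** The fingers were open and about 15 cm above the mallet when I handed in. The spanner measured where it was at the start, and by eye in the last picture nothing else had moved.
- **Tool tilt:** The tool had picked up about 2° of tilt during the pushes. It did not visibly affect laying the mallet down.

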